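Tip used sample tubes through the slot of the waste bin

TASK

Two identical blue carrying trays stand on the worktop: by its handle bar, lift the one that holds the two white tubes with red caps (the other one holds markers), carry it to the yellow waste bin, turn it so that the tubes line up with the slot, and tip both tubes through the slot into the bin without spilling any on the worktop. Then set the empty tray down upright on the worktop and let go.

Things in the scene. Friction and masses are not known exactly. Their poses are not given: they have to be found in the camera images.
- tray: Blue tray, 80 (x) x 138 (y) x 90 mm, about 200 g; origin: underside centre, z up. Grey handle bar along y over x=0, 12 thick in x, 20 tall, its centre 80 above the origin: grasp near y=0. Pan 130 long inside; walls 26 high at ends and back (+x); open front lip at x=-39, z=18. Floor rises 10 deg to the lip: tubes lie at the back, roll out when tipped front down over 25 deg (40-45 empties it).
- tube_a: White tube with a red cap, a cylinder 18 mm in diameter and 120 mm long, 30 g, rolls. Origin at its centre; its y lies along its length, cap at -y. It lies in the tray along the tray's y, against the back wall.
- tube_b: The second, identical tube, lying beside tube_a in the tray, on its front side. Origin at its centre; y along its length.
- bin_slot (a point): Middle of the slot in the yellow waste bin (fixed, 124 x 194 x 100 mm high); y along the slot, x across it, z up; both sides alike. Slot 180 x 32 mm, 72 mm above the worktop, dark, under a white hopper whose long sides flare up to a mouth 72 mm wide, 98 mm above the worktop; its ends are upright walls 100 mm high. Inside 180 x 116 mm, floor 6 mm above the worktop.

How it is judged (in metres and radians):
On the way, in this order (a step that is already met when the one before it is completed fails the run):
1. the tray is lifted clear of the worktop with both tubes still in it (height (world z) of tray above 0.05 m and distance between each of tube_a, tube_b and tray below 0.06 m), for 0.2 s.
2. both tubes are inside the bin while the tray is still held up (height (world z) of tray above 0.05 m and x of tube_a in the frame of bin_slot between -0.058 and 0.058 m and y of tube_a in the frame of bin_slot between -0.09 and 0.09 m and z of tube_a in the frame of bin_slot between -0.075 and -0.012 m and x of tube_b in the frame of bin_slot between -0.058 and 0.058 m and y of tube_b in the frame of bin_slot between -0.09 and 0.09 m and z of tube_b in the frame of bin_slot between -0.075 and -0.012 m), for 0.2 s.
At the end, for the whole second after the job is handed in: Both tubes are wholly inside the bin (their centres within its inside and at least 12 mm below the slot), and the tray stands upright (within 7 degrees) and at rest directly on the worktop, released (x of tube_a in the frame of bin_slot between -0.058 and 0.058 m and y of tube_a in the frame of bin_slot between -0.09 and 0.09 m and z of tube_a in the frame of bin_slot between -0.075 and -0.012 m and x of tube_b in the frame of bin_slot between -0.058 and 0.058 m and y of tube_b in the frame of bin_slot between -0.09 and 0.09 m and z of tube_b in the frame of bin_slot between -0.075 and -0.012 m and height (world z) of tray between -0.012 and 0.012 m and angle between tray's own z axis and vertical below 0.12 rad and linear speed of tray below 0.02 m/s); the robot touches nothing.
It fails at once if a tube has fallen onto the worktop or the floor (height (world z) of any of tube_a, tube_b below 0.0115 m).
It also fails if it takes over 64 s, if anything falls off the work surface, if the arm or the gripper's body presses on something with over 40 N, if the wrist force passes 120 N, or if a joint passes its speed limit or range.

ROBOT

A 6-joint arm with a two-finger parallel gripper is mounted at the origin on a cart in front of the work surface, level with it; the furniture and walls round the work are solid. World frame = base frame: x ahead of the robot, y to its left, z up, the work surface at z = 0. Lengths are in m, angles in degrees, forces in N, time in s.
With the tool pointing down it reaches from about 0.275 to 0.75 m from the base axis. Payload 10.2 kg.
Tool frame: the origin (TCP) lies at the very end of the fingers, on their centre line; the grasp point (between the pads) lies 19 mm behind it (robot.hold_point_z is the distance from the TCP to the grasp point, in m); z points along the fingers, y is the direction in which the jaws open and shut (so a half turn about z gives the same grasp; the last joint's range is limited). The gripper opens to 88 mm and grips with 3 to 60 N. Pads are 18 mm wide; open, the fingers measure 123 mm over their backs; the gripper's body (75 mm by 187 mm) begins 45 mm behind the grasp point.
Start: joints at [-12.8, 17.928, 85.812, -0, 76.261, -12.8], TCP at [0.525, -0, 0.239] pointing down, gripper open.
Joint ranges: [-168.41, 168.41], [-55.51, 124.54], [10.69, 146.95], [-70.63, 250.63], [1, 178], [-165.06, 165.06]. Speed limits (degrees/s): [136.94, 136.94, 172.46, 180, 180, 180].

INTERFACE

Orientations are given as [roll, pitch, yaw] about the fixed x, y, z axes, in that order (R = Rz(yaw) Ry(pitch) Rx(roll)).
In Python, from station import robot gives the robot as it stands. The module is installed in compiled form; this text tells all that it offers.
- The arm moves only by the tool send_rows, never from a script. Its argument "rows" is a list that holds one entry, the list of rows, each a list of 4 numbers: the shift along the tool's x, y, z in m, then the turn about the tool's z in degrees. In form: [[[tx, ty, tz, roll], ...]]. A call has 1 to 12 rows; each row shifts and turns the pose as measured when the row begins, along the tool's axes as they then stand; what a row does not reach is not made up. A row lasts 1/10 s, in which the tool goes at most 50 mm and 8.59 degrees, less where a joint would pass 70% of its speed; a pose out of reach is approached as far as the arm can. A call with a gripper value outside its range is refused whole. "gripper" is the closure, from 0 (fully open) to 1 (shut), set as the call begins (left out, the last holds). The fingers move at their own pace and stop on an object; the grip force is fixed at half the most. Time passes only in rows, so rows that do not move let the fingers close. It gives the time, the measured TCP pose, the force and the opening at its end, in the units of the state.
- robot.observe(): the state, without advancing time (a new reading comes with each control period).
- robot.capture(name): name is "scene" or "side" or "wrist"; returns (picture, depth): 420x560x3 uint8, red, green, blue; 420x560 float32, m along the optical axis (not along the pixel's ray), 0 where there is no reading.
- robot.camera_info(name): a dict with "fx", "fy", "cx", "cy" (pixels), "view" (4x4, takes a point from world to camera coordinates). Camera axes: x right, y down, z forward; pixel columns grow to the right and rows downward; lengths in m; the calibration is good to about 2 mm. A picture is of the moment at which its call begins: read the wrist's pose just before it. camera_info takes no time and is no camera call; for the wrist camera it gives the pose at the moment of the call.
- robot.sign_off(): hands the job in, once; it reports no verdict.
The state is a dict: "time_s": time; "joints": joint angles; "joint_vel": joint speeds; "tau": joint torques, N m; "position": TCP position; "orientation": TCP orientation; "contact_force": force on the tool from outside, world axes, zero at the start; "ft_torque": the same for the moment, N m; "gripper_width": finger opening in m.
Only numpy, scipy, OpenCV 4.12 (cv2) and the standard library are available. Lean on these libraries where they do the work, as an engineer would, in place of code of your own. Each camera call takes 0.05 s, during which the arm holds its last target.

## Working session

There is one attempt and no reset: what is moved stays moved. The work goes in short steps, Python scripts to look and compute and a tool call to move; the robot and the scene stay as the last step left them, time stands still between calls to the robot, and variables do not carry over. Pictures are saved under pics/ and viewed, and the job is handed in when it is done.

Besides the shell and the picture viewer there is one more tool, called as name([rows], argument=value, ...), one row to a line, values as JSON. send_rows: Moves the arm, as the interface text tells. Its arguments: {"type":"object","properties":{"rows":{"type":"array"},"gripper":{"type":"number"}},"required":["rows"]}

```bash
mkdir -p pics; python3 - <<'E'
from station import robot
import cv2,numpy as np
print(robot.observe())
for n in ["scene","side","wrist"]:
    ci=robot.camera_info(n); p,d=robot.capture(n)
    print(n,ci)
    np.savez(f"{n}0.npz",p=p,d=d,view=ci["view"],k=[ci["fx"],ci["fy"],ci["cx"],ci["cy"]])
    cv2.imwrite(f"pics/{n}0.png",p[:,:,::-1])
E
```

```text
{'time_s': 0.0, 'joints': array([-1.27994520e+01,  1.79584802e+01,  8.58544695e+01, -3.26425046e-04,
        7.62592300e+01, -1.27978160e+01]), 'joint_vel': array([-0.04213808, -0.03264468, -0.07997018, -0.13021315,  0.08856781,
       -0.01877525]), 'tau': array([-1.80187753e-04, -4.02218950e+01, -2.52264959e+01,  6.94810320e-02,
        3.53677373e-02, -8.52248218e-05]), 'position': array([5.24755410e-01, 4.58899406e-05, 2.38166647e-01]), 'orientation': array([-1.79929543e+02, -1.56795057e-02,  8.99984321e+01]), 'contact_force': array([-0.26820912,  0.31292615, -0.64993907]), 'ft_torque': array([-0.01885054, -0.0420914 , -0.03946146]), 'gripper_width': 0.08835385726210634}
scene {'fx': 472.65367176873633, 'fy': 472.65367176873633, 'cx': 272.3881794063956, 'cy': 216.13944629625448, 'view': array([[-0.67411415, -0.7383398 , -0.02060232,  0.33085194],
       [-0.48108651,  0.46006166, -0.74625668,  0.33113294],
       [ 0.56046935, -0.49315069, -0.66533939,  1.04759033],
       [ 0.        ,  0.        ,  0.        ,  1.        ]])}
side {'fx': 402.56385607564994, 'fy': 402.56385607564994, 'cx': 273.2932224937874, 'cy': 206.63918904205883, 'view': array([[-0.62794688, -0.77822385,  0.00709565,  0.29823094],
       [-0.46077362,  0.36441853, -0.80925077,  0.29658249],
       [ 0.62719246, -0.51143599, -0.5874205 ,  0.74354651],
       [ 0.        ,  0.        ,  0.        ,  1.        ]])}
wrist {'fx': 293.15752431069103, 'fy': 293.15752431069103, 'cx': 277.28374764160907, 'cy': 209.0610392235615, 'view': array([[ 9.99999867e-01, -3.47131855e-04, -3.81084352e-04,
        -5.23000938e-01],
       [-2.26352938e-04, -9.59884984e-01,  2.80393950e-01,
        -3.82462986e-02],
       [-4.63130819e-04, -2.80393826e-01, -9.59884935e-01,
         3.89826053e-01],
       [ 0.00000000e+00,  0.00000000e+00,  0.00000000e+00,
         1.00000000e+00]])}
```

View pics/scene0.png

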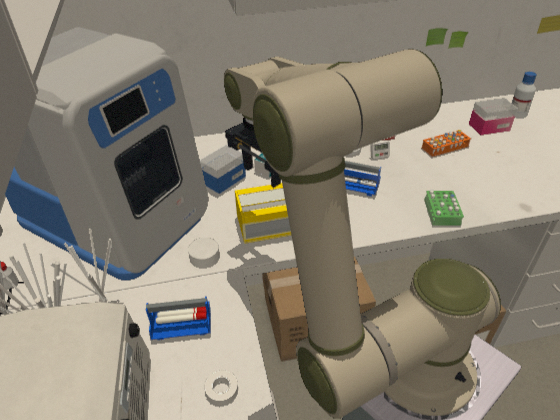

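View pics/side0.png

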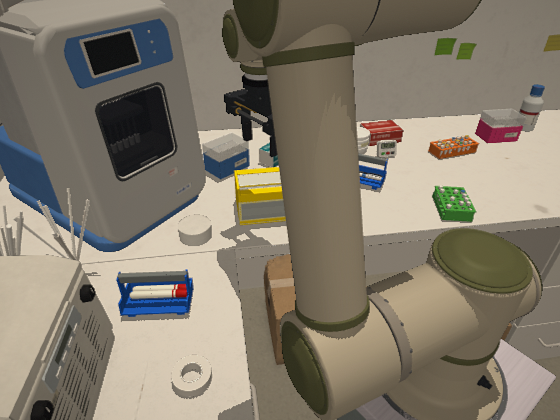

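View pics/wrist0.png

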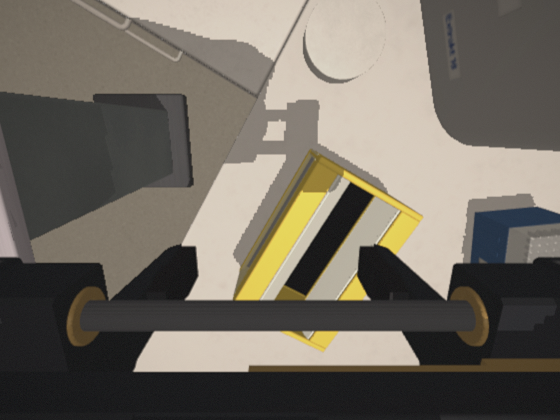

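The scene and side views show one tray at scene (180,318), with white cylinders and red ends, and a second at (360,178), partly hidden. The wrist view shows the bin slot around (330,235). I'll zoom in on both trays and take positions.

```bash
cat > h.py <<'E'
import numpy as np,cv2
def load(n):
    z=np.load(n+".npz"); return z["p"],z["d"],z["view"],z["k"]
def pts(d,V,k):
    v,u=np.mgrid[:d.shape[0],:d.shape[1]]
    c=np.stack([(u-k[2])/k[0]*d,(v-k[3])/k[1]*d,d],-1)
    w=(c-V[:3,3])@V[:3,:3]
    w[d==0]=np.nan
    return w
E
python3 - <<'E'
from h import *
p,d,V,k=load("scene0"); 
a=cv2.resize(p[285:350,135:225],None,fx=4,fy=4); b=cv2.resize(p[145:210,320:410],None,fx=4,fy=4)
p2,d2,V2,k2=load("side0")
c=cv2.resize(p2[260:325,110:200],None,fx=4,fy=4); e=cv2.resize(p2[140:205,330:420],None,fx=4,fy=4)
cv2.imwrite("pics/crop.png",np.vstack([np.hstack([a,b]),np.hstack([c,e])])[:,:,::-1])
for n in ["scene0","side0"]:
    p,d,V,k=load(n); w=pts(d,V,k)
    h=cv2.cvtColor(p,cv2.COLOR_RGB2HSV)
    for nm,m in [("blue",(h[...,0]>105)&(h[...,0]<122)&(h[...,1]>150)),("yellow",(h[...,0]>20)&(h[...,0]<35)&(h[...,1]>150))]:
        N,L,S,C=cv2.connectedComponentsWithStats(m.astype(np.uint8))
        for i in range(1,N):
            if S[i,4]>80:
                q=w[L==i]; print(n,nm,S[i],np.nanmedian(q,0).round(3),np.nanpercentile(q,2,0).round(3),np.nanpercentile(q,98,0).round(3))
E
```

```text
scene0 blue [344 170  34  13 157] [ 0.533 -0.419  0.023] [ 0.48  -0.447  0.012] [ 0.578 -0.399  0.034]
scene0 blue [345 181  32  15 239] [ 0.49  -0.38   0.014] [ 0.439 -0.41   0.007] [ 0.543 -0.348  0.037]
scene0 blue [ 146  302   64   38 1013] [0.444 0.346 0.015] [0.39  0.275 0.008] [0.51  0.401 0.076]
scene0 yellow [538  16  22  17 186] [ 0.445 -1.38   0.279] [ 0.421 -1.428  0.256] [ 0.461 -1.344  0.309]
scene0 yellow [235 183  53  54 940] [ 0.557 -0.019  0.099] [ 0.502 -0.123  0.021] [0.661 0.039 0.105]
scene0 yellow [243 232  48  11 135] [ 0.532 -0.017  0.012] [ 0.499 -0.074  0.005] [0.564 0.04  0.019]
side0 blue [359 166  27  24 300] [ 0.49  -0.402  0.018] [ 0.442 -0.447  0.006] [ 0.546 -0.359  0.047]
side0 blue [ 117  275   76   42 1531] [0.451 0.343 0.017] [0.389 0.268 0.008] [0.519 0.402 0.073]
side0 yellow [544  35  16  16 191] [ 0.451 -1.373  0.277] [ 0.435 -1.405  0.253] [ 0.463 -1.343  0.306]
side0 yellow [234 167  49  48 878] [ 0.559 -0.018  0.099] [ 0.514 -0.113  0.032] [0.662 0.038 0.103]
side0 yellow [240 217  46   8 178] [ 0.536 -0.012  0.011] [ 0.506 -0.064  0.001] [0.566 0.039 0.017]
```

View pics/crop.png

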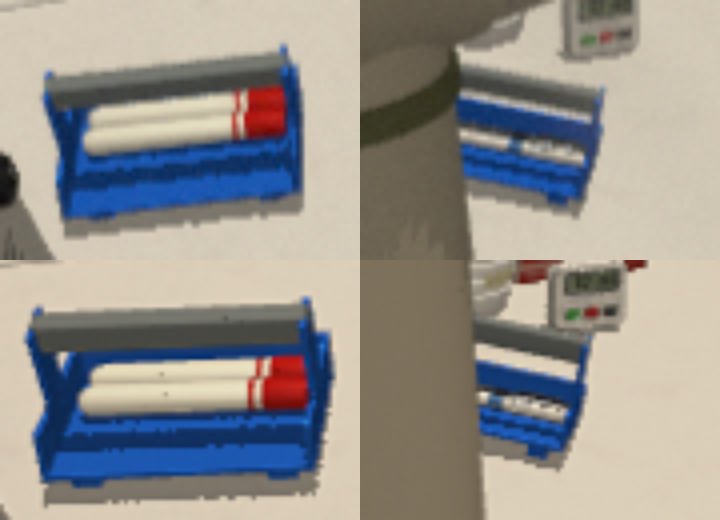

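The left tray (crop, left column) holds the red-capped tubes. Its open front faces the camera and the caps are to the right. Next I'll measure the handle and the bin.

```bash
python3 - <<'E'
from h import *
for n,V in [(n,load(n)[2]) for n in ("scene0","side0","wrist0")]: print(n,"campos",(-V[:3,:3].T@V[:3,3]).round(3))
A=[]
for n in ["scene0","side0"]:
    p,d,V,k=load(n); w=pts(d,V,k); h=cv2.cvtColor(p,cv2.COLOR_RGB2HSV)
    box=(w[...,0]>.36)&(w[...,0]<.54)&(w[...,1]>.25)&(w[...,1]<.43)
    m=box&(w[...,2]>.066)&(w[...,2]<.1)&(h[...,1]<80)
    q=w[m]; top=q[q[:,2]>.086]
    print(n,len(q),"z",np.percentile(q[:,2],[5,50,95]).round(3), len(top))
    for qq in (q,top):
        if len(qq)<5: continue
        r=cv2.minAreaRect((qq[:,:2]*1000).astype(np.float32)); print(r, qq.mean(0).round(4))
    red=box&((h[...,0]<8)|(h[...,0]>172))&(h[...,1]>150); print("red",np.nanmedian(w[red],0).round(3),red.sum())
    wh=box&(h[...,1]<60)&(h[...,2]>190)&(w[...,2]>.02)&(w[...,2]<.06); print("white",np.nanmedian(w[wh],0).round(3),wh.sum())
    bl=box&(h[...,0]>105)&(h[...,0]<122)&(h[...,1]>150)&(w[...,2]<.03)
    print("blue low",cv2.minAreaRect((w[bl][:,:2]*1000).astype(np.float32)))
# bin
for n in ["wrist0","scene0","side0"]:
    p,d,V,k=load(n); w=pts(d,V,k); h=cv2.cvtColor(p,cv2.COLOR_RGB2HSV)
    box=(w[...,0]>.4)&(w[...,0]<.75)&(w[...,1]>-.2)&(w[...,1]<.15)&(w[...,2]>.09)&(w[...,2]<.11)
    y=box&(h[...,0]>20)&(h[...,0]<35)&(h[...,1]>120)
    print(n,"bin",y.sum(),cv2.minAreaRect((w[y][:,:2]*1000).astype(np.float32)),np.nanmedian(w[y],0).round(3))
p,d,V,k=load("wrist0"); w=pts(d,V,k)
g=cv2.cvtColor(p,cv2.COLOR_RGB2GRAY); m=((g<45)).astype(np.uint8); m[:175]=0; m[295:]=0; m[:,:280]=0; m[:,376:]=0
N,L,S,C=cv2.connectedComponentsWithStats(m)
for i in range(1,N):
    if S[i,4]>300:
        ys,xs=np.nonzero(L==i)
        c=np.stack([(xs-k[2])/k[0],(ys-k[3])/k[1],np.ones(len(xs))],-1)@V[:3,:3]; o=-V[:3,:3].T@V[:3,3]
        P=o+c*((.072-o[2])/c[:,2])[:,None]
        print("slot",S[i],cv2.minAreaRect((P[:,:2]*1000).astype(np.float32)))
E
```

```text
scene0 campos [-0.205  0.609  0.951]
side0 campos [-0.142  0.504  0.675]
wrist0 campos [0.523 0.072 0.385]
scene0 489 z [0.074 0.087 0.092] 275
((454.0203857421875, 329.9166259765625), (137.3177490234375, 20.144855499267578), 54.90936279296875) [0.4519 0.3328 0.0849]
((452.3636474609375, 330.44195556640625), (136.2723388671875, 15.949100494384766), 55.00407409667969) [0.4519 0.33   0.0894]
red [0.438 0.282 0.024] 121
white [0.473 0.329 0.024] 265
blue low ((449.9010925292969, 330.95513916015625), (135.49649047851562, 78.69901275634766), 52.730201721191406)
side0 671 z [0.074 0.087 0.091] 356
((456.3000793457031, 328.8868103027344), (138.2732696533203, 19.234451293945312), 54.73362350463867) [0.4527 0.3311 0.0848]
((456.4308776855469, 328.4213562011719), (137.39633178710938, 18.274499893188477), 54.64344024658203) [0.4541 0.3302 0.0896]
red [0.436 0.284 0.024] 135
white [0.476 0.328 0.024] 366
blue low ((455.684326171875, 328.91864013671875), (138.24110412597656, 82.85842895507812), 55.063602447509766)
wrist0 bin 6169 ((570.8964233398438, -71.51588439941406), (192.1261444091797, 122.88756561279297), 60.479896545410156) [ 0.558 -0.036  0.1  ]
scene0 bin 664 ((582.586181640625, -46.93666076660156), (139.2615203857422, 130.08937072753906), 59.64802169799805) [ 0.563 -0.03   0.1  ]
side0 bin 638 ((589.3274536132812, -41.93054962158203), (124.2140884399414, 128.85357666015625), 60.44797134399414) [ 0.565 -0.026  0.1  ]
slot [ 285  183   88  112 2934] ((579.5731201171875, -58.21417236328125), (142.572509765625, 29.168712615966797), 60.46174621582031)
slot [358 245  18  50 738] ((628.5706176757812, -95.123779296875), (20.149429321289062, 64.65238189697266), 5.318924903869629)
```

```bash
python3 - <<'E'
from h import *
xs=np.arange(.25,.86,.04); ys=np.arange(.52,-.36,-.04)
G=np.full((len(ys),len(xs)),-1.)
for n in ["scene0","side0","wrist0"]:
    p,d,V,k=load(n); w=pts(d,V,k)
    if n=="wrist0": w[240:]=np.nan
    q=w.reshape(-1,3); q=q[np.isfinite(q[:,0])]
    # drop arm
    q=q[(q[:,2]<.6)&~((np.hypot(q[:,0]-.525,q[:,1])<.13)&(q[:,2]>.15))]
    for X,Y,Z in q:
        i=int(round((.52-Y)/.04)); j=int(round((X-.25)/.04))
        if 0<=i<len(ys) and 0<=j<len(xs): G[i,j]=max(G[i,j],Z)
print("y\\x ",*[f"{x:4.2f}" for x in xs])
for y,r in zip(ys,G): print(f"{y:5.2f}",*[f"{int(v*1000):4d}" if v>-.9 else "   ." for v in r])
# bin cross-section from wrist: points in bin frame, heights along x
p,d,V,k=load("wrist0"); w=pts(d,V,k)
c=np.array([.5709,-.0715]); a=np.radians(60.5); y=np.array([np.cos(a),np.sin(a)]); x=np.array([np.sin(a),-np.cos(a)])
bx=(w[...,:2]-c)@x; by=(w[...,:2]-c)@y
for X in np.arange(-.07,.071,.007):
    m=(abs(bx-X)<.0035)&(by>.02)&(by<.07)&(w[...,2]<.2); print(round(X,3),m.sum(),np.percentile(w[...,2][m],[5,50,95]).round(3) if m.sum() else "")
E
```

```text
y\x  0.25 0.29 0.33 0.37 0.41 0.45 0.49 0.53 0.57 0.61 0.65 0.69 0.73 0.77 0.81 0.85
 0.52  218  228  238  242  242  575  598  599  248  172  198  238    3    3    3    3
 0.48    3    4  223  233  240  242    .  599  599    .  201    5    4    4    3    4
 0.44    4    4    5  197  226  222    2    1  599  599  599  180  180    4   47  127
 0.40   22   21    5    4    4   45   91    3    4    3  598  599  597  530  507  457
 0.36   24   23    6    5   20   93   92   35    4  295  516  532  556  560  560  560
 0.32   23   23    4   20   91   94   28   25    5  251  520  530  533  533  559  559
 0.28    5    5    6   43   94   93   27    5    4  133  512  527  533  533  533  533
 0.24  586    4    5    3    4   33    5    5    5    5  454  522  533  533  533  533
 0.20 -873    0    5    4    6    5    7    4   49   51  294  520  533  533  533  533
 0.16 -872 -872 -873    3    4    4    6   48   50   49  178  518  527  533  533  533
 0.12 -871 -873 -873 -871 -872    3    5    4   49   48   97  478  524  533  533  534
 0.08 -872 -874  599  593  568    .    7    4    5    5    4  342  51
[... 749 characters left out ...]
.    . -573  560  566 -571 -571 -571 -575
-0.32    3    4    5    4    6    5    3   21    .    .  561  560 -571 -570 -572 -576
-0.07 198 [-0.001  0.     0.002]
-0.063 801 [0.    0.055 0.1  ]
-0.056 332 [0.099 0.101 0.102]
-0.049 326 [0.099 0.101 0.102]
-0.042 326 [0.099 0.101 0.102]
-0.035 260 [0.096 0.098 0.1  ]
-0.028 199 [0.087 0.091 0.095]
-0.021 181 [0.079 0.083 0.087]
-0.014 47 [0.076 0.077 0.079]
-0.007 0 
0.0 0 
0.007 119 [0.006 0.007 0.008]
0.014 257 [0.006 0.008 0.076]
0.021 625 [0.006 0.078 0.085]
0.028 590 [0.006 0.087 0.092]
0.035 427 [0.006 0.094 0.099]
0.042 286 [0.006 0.099 0.101]
0.049 123 [0.1   0.101 0.102]
0.056 125 [0.1   0.101 0.101]
0.063 51 [0.099 0.1   0.101]
0.07 0
```

The tray centre is about (0.4535, 0.3295) with yaw −35°. The bin centre is about (0.571, −0.0715), with the slot along 60.5°. The moves cannot tilt the tool, so I'll tip the tray by bearing it on the inner rim of the bin (x_bin=+36, z=100 mm) with the bar turning in the jaws. First I move above the handle.

send_rows([
  [[0.047, -0.01, 0, 0], [0.047, -0.01, 0, 0], [0.047, -0.01, 0, 0], [0.047, -0.01, 0, 0], [0.047, -0.01, 0, 0], [0.047, -0.01, 0, 0], [0.047, -0.01, 0, 0], [0, 0, 0, 8], [0, 0, 0, 8], [0, 0, 0, 8], [0, 0, 0, 8], [0, 0, 0, 3]],
], gripper=0)

```text
time_s: 1.35
position: [0.4502, 0.3424, 0.2346]
orientation: [-179.7, 0.3, 53.6]
contact_force: [-0.1, 0.3, 0.2]
gripper_width: 0.0881
```

```bash
python3 - <<'E'
from h import *
from station import robot
s=robot.observe(); print(s["time_s"],s["position"],s["orientation"],s["joints"])
for n in ["wrist"]:
    ci=robot.camera_info(n); p,d=robot.capture(n)
    np.savez(f"{n}1.npz",p=p,d=d,view=ci["view"],k=[ci["fx"],ci["fy"],ci["cx"],ci["cy"]]); cv2.imwrite(f"pics/{n}1.png",p[:,:,::-1])
p,d,V,k=load("wrist1"); w=pts(d,V,k); h=cv2.cvtColor(p,cv2.COLOR_RGB2HSV)
box=(w[...,0]>.36)&(w[...,0]<.54)&(w[...,1]>.25)&(w[...,1]<.43)
q=w[box&(w[...,2]>.083)&(w[...,2]<.1)&(h[...,1]<80)]
print(len(q),cv2.minAreaRect((q[:,:2]*1000).astype(np.float32)),np.median(q[:,2]))
E
```

```text
1.35 [0.45018574 0.34236465 0.23459016] [-179.73989226    0.30565185   53.57903793] [25.34861509 23.44645791 78.66047367  0.08639036 78.2854115  61.75244092]
1464 ((454.4990539550781, 328.5503845214844), (136.96572875976562, 21.058225631713867), 53.389930725097656) 0.09017685292848496
```

View pics/wrist1.png

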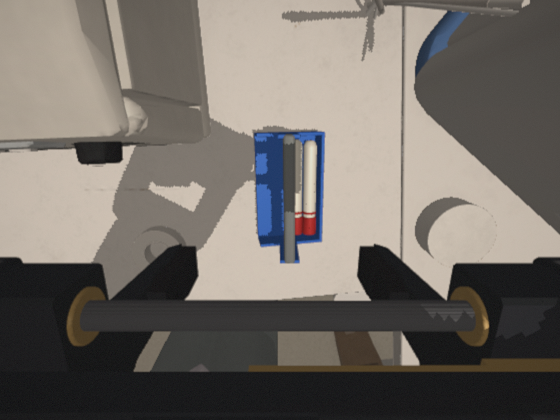

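The bar runs nearly vertical from (288,135) to (290,262), about 12 px right of centre. The red caps are at the bottom of the image, as expected. I'll align and descend.

send_rows([
  [[-0.008, 0.0115, 0, -1], [0, 0, 0.035, 0], [0, 0, 0.035, 0], [0, 0, 0.035, 0], [0, 0, 0.03, 0], [0, 0, 0.02, 0], [0, 0, 0, 0]],
])

```text
time_s: 2.1
position: [0.4539, 0.3282, 0.074]
orientation: [-179.8, 0.3, 55.1]
contact_force: [0.6, 0.5, 0.0]
gripper_width: 0.0879
```

send_rows([
  [[0, 0, 0.012, 0], [0, 0, 0, 0], [0, 0, 0, 0]],
])

```text
time_s: 2.4
position: [0.4548, 0.3286, 0.0632]
orientation: [-179.8, 0.1, 55.2]
contact_force: [0.5, -0.0, 0.9]
gripper_width: 0.0881
```

send_rows([
  [[0, 0, 0, 0], [0, 0, 0, 0], [0, 0, 0, 0], [0, 0, 0, 0], [0, 0, 0, 0], [0, 0, 0, 0], [0, 0, 0, 0], [0, 0, 0, 0]],
], gripper=1)

```text
time_s: 3.2
position: [0.4559, 0.3292, 0.0658]
orientation: [-180.0, -0.1, 55.2]
contact_force: [-0.1, 0.8, 0.3]
gripper_width: 0.0262
```

send_rows([
  [[0, 0, 0.003, 0], [0, 0, 0, 0], [0, 0, 0, 0], [0, 0, 0, 0], [0, 0, 0, 0]],
])

```text
time_s: 3.7
position: [0.4554, 0.3293, 0.0621]
orientation: [-179.9, -0.1, 55.2]
contact_force: [-0.6, -0.5, -0.2]
gripper_width: 0.0119
```

Gripped at 11.9 mm, which matches the 12 mm bar. I'll lift gently.

send_rows([
  [[0, 0, -0.01, 0], [0, 0, -0.015, 0], [0, 0, -0.02, 0], [0, 0, -0.02, 0], [0, 0, -0.02, 0], [0, 0, -0.02, 0], [0, 0, -0.02, 0], [0, 0, -0.015, 0], [0, 0, -0.01, 0], [0, 0, 0, 0], [0, 0, 0, 0]],
])

```text
time_s: 4.8
position: [0.4541, 0.3277, 0.221]
orientation: [-179.8, 0.2, 55.2]
contact_force: [0.6, -0.3, -3.2]
gripper_width: 0.0116
```

```bash
cat > snap.py <<'E'
from h import *
from station import robot
import sys
s=robot.observe(); print(s["time_s"],s["position"].round(4),s["orientation"].round(1),s["contact_force"].round(1),round(s["gripper_width"],4))
for n in sys.argv[2:]:
    ci=robot.camera_info(n); p,d=robot.capture(n)
    np.savez(f"{n}{sys.argv[1]}.npz",p=p,d=d,view=ci["view"],k=[ci["fx"],ci["fy"],ci["cx"],ci["cy"]]); cv2.imwrite(f"pics/{n}{sys.argv[1]}.png",p[:,:,::-1])
E
python3 snap.py 2 scene side
```

```text
4.8 [0.4541 0.3277 0.221 ] [-179.8    0.2   55.2] [ 0.6 -0.3 -3.2] 0.0116
```

View pics/side2.png

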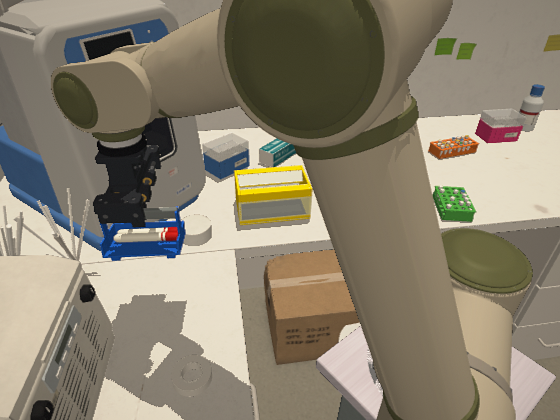

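The tray is up and level at (143,240) with both tubes in it, and the bin at (272,195) is now fully visible. I'll refine its pose.

```bash
python3 - <<'E'
from h import *
for n in ["scene2","side2"]:
    p,d,V,k=load(n); w=pts(d,V,k); h=cv2.cvtColor(p,cv2.COLOR_RGB2HSV)
    box=(w[...,0]>.4)&(w[...,0]<.75)&(w[...,1]>-.25)&(w[...,1]<.15)&(w[...,2]>.095)&(w[...,2]<.107)
    y=box&(h[...,0]>18)&(h[...,0]<37)&(h[...,1]>90)
    r=cv2.minAreaRect((w[y][:,:2]*1000).astype(np.float32)); print(n,y.sum(),r)
c=np.array([.571,-.0715]); 
E
```

```text
scene2 202 ((585.1824340820312, -6.625267028808594), (65.71581268310547, 91.60662078857422), 61.10920333862305)
side2 943 ((572.9956665039062, -72.730224609375), (194.0869140625, 131.8211212158203), 60.280479431152344)
```

send_rows([
  [[-0.0045, 0.006, 0, 0], [-0.009, 0.012, 0, 0], [-0.0135, 0.018, 0, 0], [-0.0165, 0.022, 0, 0], [-0.018, 0.024, 0, 0], [-0.018, 0.024, 0, 0], [-0.018, 0.024, 0, 0], [-0.018, 0.024, 0, 0], [-0.018, 0.024, 0, 0], [-0.015, 0.02, 0, 0], [-0.0105, 0.014, 0, 0], [-0.006, 0.008, 0, 0]],
])

```text
time_s: 6.1
position: [0.5423, 0.0449, 0.2158]
orientation: [-179.6, 0.6, 55.0]
contact_force: [-0.3, -0.4, -2.7]
gripper_width: 0.0117
```

send_rows([
  [[0, 0, 0, 0], [-0.003, 0.004, 0, -1], [-0.006, 0.009, 0, -1], [-0.009, 0.013, 0, -1], [-0.009, 0.013, 0, -1], [-0.009, 0.013, 0, -1], [-0.009, 0.013, 0, 0], [-0.006, 0.009, 0, 0], [-0.003, 0.004, 0, 0], [0, 0, 0, 0], [0, 0, 0, 0]],
])

```text
time_s: 7.2
position: [0.5812, -0.0428, 0.2148]
orientation: [-179.3, 0.6, 60.8]
contact_force: [0.3, -0.7, -3.3]
gripper_width: 0.0116
```

```bash
cat > binpos.py <<'E'
from station import robot
import numpy as np
s=robot.observe(); P=s["position"]; c=np.array([.571,-.0715]); a=np.radians(60.5)
y=np.array([np.cos(a),np.sin(a)]); x=np.array([np.sin(a),-np.cos(a)])
print("t",round(s["time_s"],2),"bar in bin x,y mm",((P[:2]-c)@x*1000).round(1),((P[:2]-c)@y*1000).round(1),"tray z mm",round(P[2]*1000-62,1),"yaw",s["orientation"].round(2),s["contact_force"].round(1),round(s["gripper_width"],4))
E
python3 binpos.py
```

```text
t 7.2 bar in bin x,y mm -5.3 30.0 tray z mm 152.8 yaw [-179.33    0.59   60.81] [ 0.3 -0.7 -3.3] 0.0116
```

send_rows([
  [[-0.004, 0.003, 0, 0], [-0.007, 0.006, 0, 0], [-0.007, 0.006, 0, 0.3], [-0.006, 0.005, 0, 0], [-0.003, 0.003, 0, 0], [0, 0, 0, 0], [0, 0, 0, 0]],
])

```text
time_s: 7.9
position: [0.5883, -0.0801, 0.215]
orientation: [-179.3, 0.6, 60.5]
contact_force: [0.3, 0.7, -2.3]
gripper_width: 0.0118
```

```bash
python3 binpos.py; python3 snap.py 3 scene side
```

```text
t 7.9 bar in bin x,y mm 19.3 1.0 tray z mm 153.0 yaw [-179.33    0.6    60.51] [ 0.3  0.7 -2.3] 0.0118
7.9 [ 0.5883 -0.0801  0.215 ] [-179.3    0.6   60.5] [ 0.3  0.7 -2.3] 0.0118
```

View pics/side3.png

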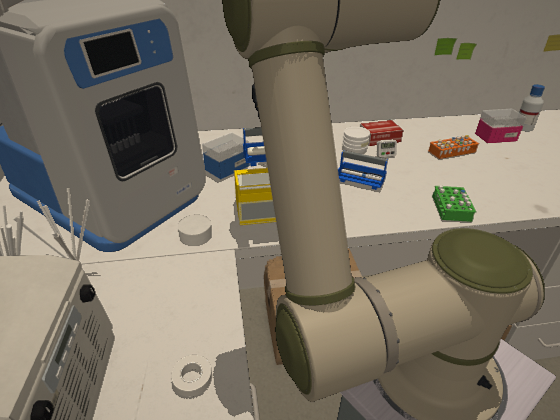

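View pics/scene3.png

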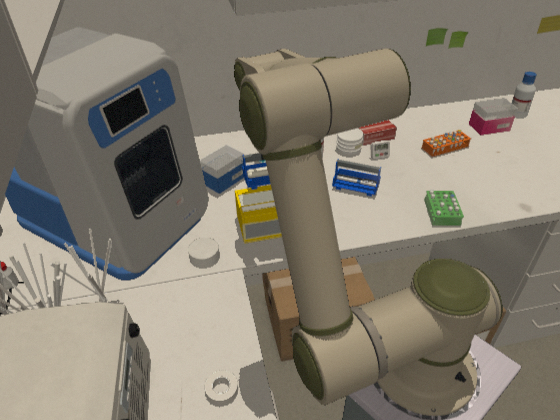

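The arm hides most of the tray, but its left part shows over the bin at scene (258,170) and side (255,148). I'll lower it toward the rim, watching the force.

send_rows([
  [[0, 0.001, 0.006, 0], [0, 0, 0.01, 0], [0, 0, 0.01, 0], [0, 0, 0.008, 0], [0, 0, 0.004, 0], [0, 0, 0, 0], [0, 0, 0, 0]],
])

```text
time_s: 8.7
position: [0.588, -0.0795, 0.1724]
orientation: [-179.2, 0.6, 60.6]
contact_force: [-0.1, 0.5, -2.7]
gripper_width: 0.0115
```

```bash
python3 binpos.py; python3 snap.py 4 wrist
```

```text
t 8.7 bar in bin x,y mm 18.8 1.4 tray z mm 110.4 yaw [-179.21    0.61   60.6 ] [-0.1  0.5 -2.7] 0.0115
8.7 [ 0.588  -0.0795  0.1724] [-179.2    0.6   60.6] [-0.1  0.5 -2.7] 0.0115
```

View pics/wrist4.png

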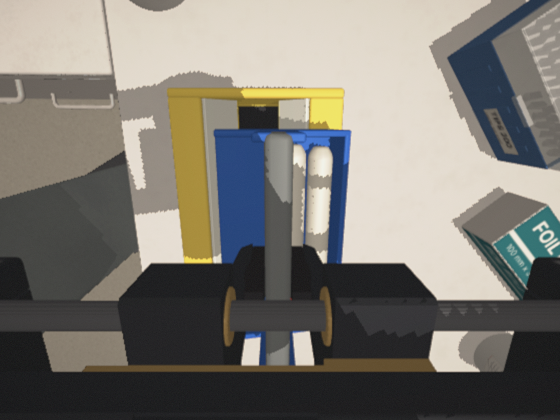

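The wrist view shows the tray front edge at column 215 and the slot at columns 240–278. The tubes lie at the back (columns 290–330) and everything is parallel. I'll lower to contact.

send_rows([
  [[0, 0, 0.004, 0], [0, 0, 0.004, 0], [0, 0, 0.003, 0], [0, 0, 0.002, 0], [0, 0, 0, 0]],
])

```text
time_s: 9.25
position: [0.5884, -0.0798, 0.1629]
orientation: [-179.5, 0.6, 60.6]
contact_force: [0.2, 0.2, -1.9]
gripper_width: 0.0113
```

```bash
python3 binpos.py
```

```text
t 9.25 bar in bin x,y mm 19.2 1.3 tray z mm 100.9 yaw [-179.47    0.58   60.6 ] [ 0.2  0.2 -1.9] 0.0113
```

send_rows([
  [[0, -0.001, 0.003, 0], [0, -0.002, 0.002, 0], [0, -0.003, 0.002, 0], [0, -0.003, 0.002, 0], [0, 0, 0, 0]],
])

```text
time_s: 9.75
position: [0.5835, -0.077, 0.1593]
orientation: [179.7, 0.5, 60.6]
contact_force: [2.7, -1.5, 2.2]
gripper_width: 0.0117
```

```bash
python3 binpos.py;python3 snap.py 5 wrist
```

```text
t 9.75 bar in bin x,y mm 13.6 1.3 tray z mm 97.3 yaw [179.65   0.49  60.58] [ 2.7 -1.5  2.2] 0.0117
9.75 [ 0.5835 -0.077   0.1593] [179.7   0.5  60.6] [ 2.7 -1.5  2.2] 0.0117
```

View pics/wrist5.png

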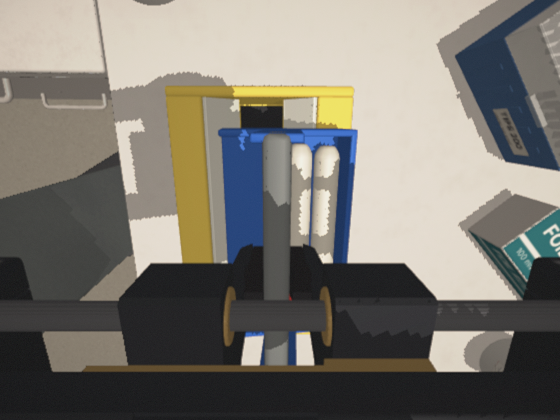

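Contact has been made: about 3 N backward and 4 N upward. The tray body has moved back relative to the bar, so it is starting to tip. I'll keep going.

send_rows([
  [[0, -0.003, 0.002, 0], [0, -0.004, 0.002, 0], [0, -0.004, 0.002, 0], [0, -0.004, 0.002, 0], [0, 0, 0, 0]],
])

```text
time_s: 10.3
position: [0.5714, -0.0701, 0.1522]
orientation: [179.2, 0.4, 60.6]
contact_force: [2.4, -2.5, 5.0]
gripper_width: 0.0126
```

```bash
python3 binpos.py;python3 snap.py 6 wrist
```

```text
t 10.3 bar in bin x,y mm -0.3 1.4 tray z mm 90.2 yaw [179.22   0.43  60.57] [ 2.4 -2.5  5. ] 0.0126
10.3 [ 0.5714 -0.0701  0.1522] [179.2   0.4  60.6] [ 2.4 -2.5  5. ] 0.0126
```

View pics/wrist6.png

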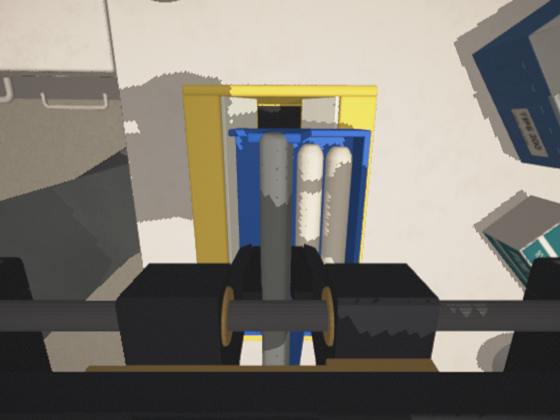

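It is tipping. I'll measure the tilt from the floor plane in depth.

```bash
cat > tilt.py <<'E'
from h import *
import sys
c=np.array([.571,-.0715]); a=np.radians(60.5)
yv=np.array([np.cos(a),np.sin(a)]); xv=np.array([np.sin(a),-np.cos(a)])
def tilt(n):
    p,d,V,k=load(n); w=pts(d,V,k); h=cv2.cvtColor(p,cv2.COLOR_RGB2HSV)
    m=(h[...,0]>105)&(h[...,0]<122)&(h[...,1]>150); 
    m[:150]=0; m[240:]=0; m[:,:205]=0; m[:,268:]=0
    m=cv2.erode(m.astype(np.uint8),np.ones((5,5)))>0
    q=w[m]; bx=(q[:,:2]-c)@xv; by=(q[:,:2]-c)@yv; z=q[:,2]
    A=np.stack([bx,by,np.ones(len(bx))],1)
    C,*_=np.linalg.lstsq(A,z,rcond=None); r=z-A@C; g=abs(r)<.003
    if g.sum()>20: C,*_=np.linalg.lstsq(A[g],z[g],rcond=None)
    s=np.degrees(np.arctan(C[0])); print(n,len(z),"floor slope",s.round(1),"tilt",(s+10).round(1),"front-most x,z mm",(bx.min()*1000).round(),(z[bx.argmin()]*1000).round(),"std",r.std().round(4))
for n in sys.argv[1:]: tilt(n)
E
python3 tilt.py wrist4 wrist5 wrist6
```

```text
** On entry to DLASCL parameter number  4 had an illegal value
 ** On entry to DLASCL parameter number  4 had an illegal valueTraceback (most recent call last):
  File "tilt.py", line 15, in <module>
    for n in sys.argv[1:]: tilt(n)
                           ~~~~^^^
  File "tilt.py", line 12, in tilt
    C,*_=np.linalg.lstsq(A,z,rcond=None); r=z-A@C; g=abs(r)<.003
         ~~~~~~~~~~~~~~~^^^^^^^^^^^^^^^^
    x, resids, rank, s = _umath_linalg.lstsq(a, b, rcond,
                         ~~~~~~~~~~~~~~~~~~~^^^^^^^^^^^^^
                                             signature=signature)
                                             ^^^^^^^^^^^^^^^^^^^^
    raise LinAlgError("SVD did not converge in Linear Least Squares")
numpy.linalg.LinAlgError: SVD did not converge in Linear Least Squares
```

```bash
sed -i 's/q=w\[m\];/q=w[m]; q=q[np.isfinite(q[:,0])];/' tilt.py; python3 tilt.py wrist4 wrist5 wrist6
```

```text
wrist4 3489 floor slope -11.3 tilt -1.3 front-most x,z mm -21.0 128.0 std 0.0006
wrist5 2813 floor slope -6.6 tilt 3.4 front-most x,z mm -22.0 112.0 std 0.0006
wrist6 1436 floor slope 1.7 tilt 11.7 front-most x,z mm -27.0 102.0 std 0.0006
```

The tilt measurement works (−1° → 3° → 12°), and forward pressing drives it. The contact point should be further forward on the tray so that the lip stays clear of the far hopper wall. I'll lift, back off about 45 mm and start again from there.

send_rows([
  [[0, 0.003, -0.005, 0], [0, 0.005, -0.008, 0], [0, 0.008, -0.004, 0], [0, 0.01, 0, 0], [0, 0.008, 0, 0], [0, 0.004, 0, 0], [0, 0, 0, 0], [0, 0, 0, 0]],
])

```text
time_s: 11.15
position: [0.6023, -0.0878, 0.1654]
orientation: [-179.7, 0.6, 60.6]
contact_force: [-0.3, -0.7, -2.5]
gripper_width: 0.0118
```

```bash
python3 binpos.py;python3 snap.py 7 wrist; python3 tilt.py wrist7
```

```text
t 11.15 bar in bin x,y mm 35.3 1.2 tray z mm 103.4 yaw [-179.69    0.58   60.6 ] [-0.3 -0.7 -2.5] 0.0118
11.15 [ 0.6023 -0.0878  0.1654] [-179.7    0.6   60.6] [-0.3 -0.7 -2.5] 0.0118
wrist7 2615 floor slope -5.8 tilt 4.2 front-most x,z mm -0.0 119.0 std 0.0006
```

View pics/wrist7.png

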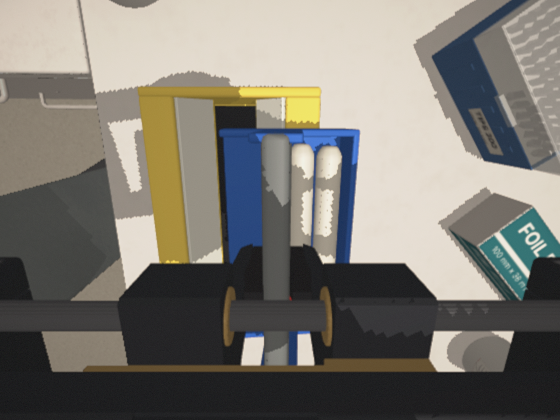

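It is free again, with a residual tilt of about 4°. Now I shift back a little more, then press forward and down.

send_rows([
  [[0, 0.004, 0, 0], [0, 0.003, 0, 0], [0, 0, 0.002, 0], [0, -0.001, 0.003, 0], [0, -0.002, 0.003, 0], [0, -0.003, 0.003, 0], [0, 0, 0, 0]],
])

```text
time_s: 11.9
position: [0.6035, -0.0884, 0.1556]
orientation: [-179.9, 0.6, 60.6]
contact_force: [1.2, -1.2, -1.5]
gripper_width: 0.0121
```

```bash
python3 binpos.py;python3 snap.py 8 wrist; python3 tilt.py wrist8
```

```text
t 11.9 bar in bin x,y mm 36.6 1.3 tray z mm 93.6 yaw [-179.92    0.56   60.61] [ 1.2 -1.2 -1.5] 0.0121
11.9 [ 0.6035 -0.0884  0.1556] [-179.9    0.6   60.6] [ 1.2 -1.2 -1.5] 0.0121
wrist8 2543 floor slope -5.0 tilt 5.0 front-most x,z mm 2.0 109.0 std 0.0006
```

send_rows([
  [[0, -0.003, 0.003, 0], [0, -0.003, 0.003, 0], [0, -0.003, 0.002, 0], [0, -0.003, 0.002, 0], [0, 0, 0, 0]],
])

```text
time_s: 12.45
position: [0.5987, -0.0854, 0.1544]
orientation: [178.6, 0.4, 60.6]
contact_force: [1.3, -0.8, 0.7]
gripper_width: 0.0121
```

```bash
python3 binpos.py;python3 snap.py 9 wrist; python3 tilt.py wrist9
```

```text
t 12.45 bar in bin x,y mm 31.0 1.5 tray z mm 92.4 yaw [178.56   0.38  60.59] [ 1.3 -0.8  0.7] 0.0121
12.45 [ 0.5987 -0.0854  0.1544] [178.6   0.4  60.6] [ 1.3 -0.8  0.7] 0.0121
wrist9 2342 floor slope -2.7 tilt 7.3 front-most x,z mm -1.0 107.0 std 0.0006
```

View pics/wrist9.png

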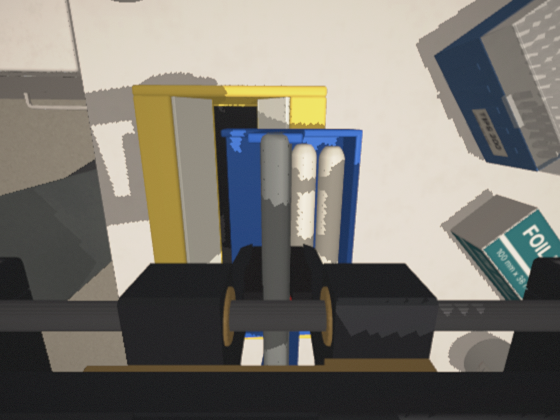

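send_rows([
  [[0, -0.004, 0.002, 0], [0, -0.004, 0.002, 0], [0, -0.004, 0.002, 0], [0, -0.004, 0.002, 0], [0, 0, 0, 0]],
])

```text
time_s: 13.0
position: [0.5905, -0.0805, 0.1524]
orientation: [177.1, 0.2, 60.6]
contact_force: [2.4, -0.7, 1.9]
gripper_width: 0.012
```

```bash
python3 binpos.py;python3 snap.py 10 wrist; python3 tilt.py wrist10
```

```text
t 13.0 bar in bin x,y mm 21.3 1.8 tray z mm 90.4 yaw [177.15   0.2   60.56] [ 2.4 -0.7  1.9] 0.012
13.0 [ 0.5905 -0.0805  0.1524] [177.1   0.2  60.6] [ 2.4 -0.7  1.9] 0.012
wrist10 2007 floor slope 0.6 tilt 10.6 front-most x,z mm -7.0 103.0 std 0.0006
```

send_rows([
  [[0, -0.003, 0.005, 0], [0, -0.003, 0.005, 0], [0, -0.003, 0.005, 0], [0, -0.003, 0.005, 0], [0, 0, 0.002, 0]],
])

```text
time_s: 13.55
position: [0.5874, -0.0785, 0.1502]
orientation: [175.2, 0.1, 60.6]
contact_force: [1.1, -2.3, 6.6]
gripper_width: 0.0117
```

```bash
python3 binpos.py;python3 snap.py 11 wrist; python3 tilt.py wrist11
```

```text
t 13.55 bar in bin x,y mm 17.7 2.0 tray z mm 88.2 yaw [1.752e+02 7.000e-02 6.063e+01] [ 1.1 -2.3  6.6] 0.0117
13.55 [ 0.5874 -0.0785  0.1502] [1.752e+02 1.000e-01 6.060e+01] [ 1.1 -2.3  6.6] 0.0117
wrist11 1752 floor slope 3.8 tilt 13.8 front-most x,z mm -8.0 101.0 std 0.0006
```

View pics/wrist11.png

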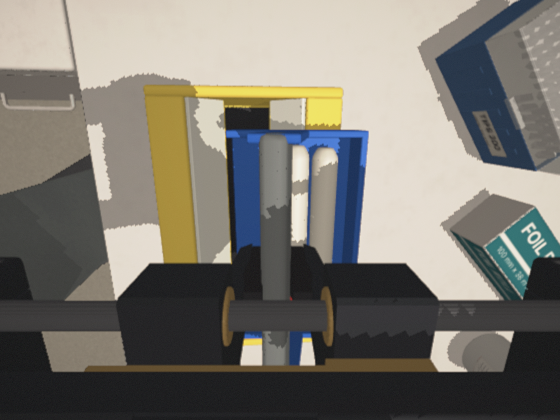

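Tilt is 13.8°, and the tool itself is yielding about 5° under the contact. The tubes have moved slightly forward. I'll keep pressing mostly downward so the lip stays over the slot.

send_rows([
  [[0, -0.003, 0.006, 0], [0, -0.003, 0.006, 0], [0, -0.003, 0.006, 0], [0, -0.003, 0.006, 0], [0, -0.003, 0.006, 0]],
])

```text
time_s: 14.1
position: [0.5844, -0.0762, 0.1467]
orientation: [172.8, -0.1, 60.8]
contact_force: [-13.2, -0.0, 44.0]
gripper_width: 0.0125
```

```bash
python3 binpos.py;python3 snap.py 12 wrist; python3 tilt.py wrist12
```

```text
t 14.1 bar in bin x,y mm 14.0 2.5 tray z mm 84.7 yaw [ 1.7282e+02 -7.0000e-02  6.0760e+01] [-13.2  -0.   44. ] 0.0125
14.1 [ 0.5844 -0.0762  0.1467] [ 1.728e+02 -1.000e-01  6.080e+01] [-13.2  -0.   44. ] 0.0125
wrist12 463 floor slope 5.9 tilt 15.9 front-most x,z mm -1.0 99.0 std 0.0006
```

View pics/wrist12.png

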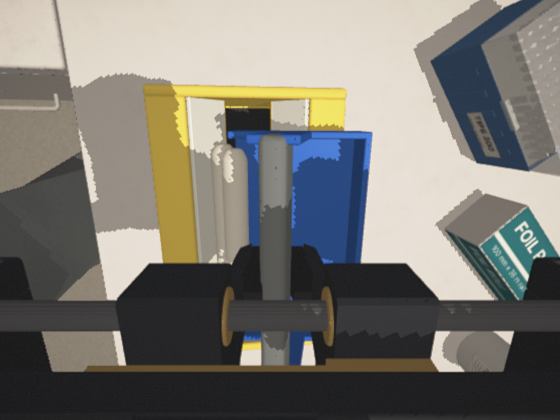

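Both tubes have rolled over the lip into the hopper (columns 215 and 235). I'll ease the force and let them fall.

send_rows([
  [[0, 0, -0.002, 0], [0, 0, 0, 0]],
])

```text
time_s: 14.35
position: [0.5845, -0.0764, 0.1507]
orientation: [172.5, -0.1, 60.8]
contact_force: [2.8, -1.4, 0.2]
gripper_width: 0.0117
```

```bash
python3 binpos.py;python3 snap.py 13 wrist; python3 tilt.py wrist13
```

```text
t 14.35 bar in bin x,y mm 14.2 2.4 tray z mm 88.7 yaw [ 1.7255e+02 -1.0000e-01  6.0760e+01] [ 2.8 -1.4  0.2] 0.0117
14.35 [ 0.5845 -0.0764  0.1507] [ 1.725e+02 -1.000e-01  6.080e+01] [ 2.8 -1.4  0.2] 0.0117
wrist13 531 floor slope 4.1 tilt 14.1 front-most x,z mm 0.0 104.0 std 0.0006
```

View pics/wrist13.png

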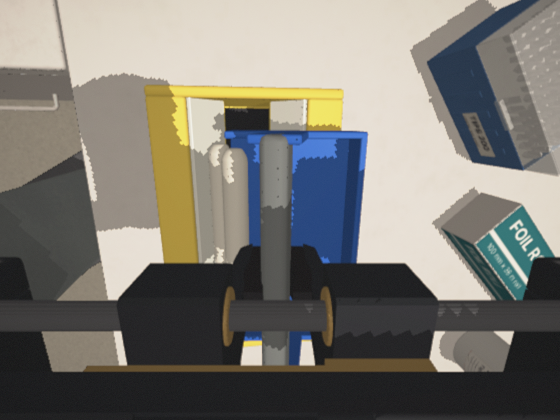

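```bash
cat > prof.py <<'E'
from h import *
import sys
c=np.array([.571,-.0715]); a=np.radians(60.5)
yv=np.array([np.cos(a),np.sin(a)]); xv=np.array([np.sin(a),-np.cos(a)])
p,d,V,k=load(sys.argv[1]); w=pts(d,V,k)
for row in (170,205,240):
    print("row",row)
    for u in range(150,265,5):
        q=w[row,u]; print((u,*( [round((q[:2]-c)@xv*1000),round((q[:2]-c)@yv*1000),round(q[2]*1000)] if np.isfinite(q[0]) else ["-"]),p[row,u].tolist()),end=" ")
    print()
E
python3 prof.py wrist13
```

```text
row 170
(150, -91, 31, 1, [152, 142, 133]) (155, -60, 45, 100, [170, 142, 61]) (160, -57, 45, 101, [172, 146, 64]) (165, -54, 45, 100, [171, 145, 63]) (170, -50, 45, 101, [173, 146, 64]) (175, -47, 45, 101, [172, 144, 62]) (180, -44, 45, 100, [174, 146, 64]) (185, -41, 45, 100, [173, 145, 64]) (190, -38, 45, 101, [147, 124, 54]) (195, -35, 45, 100, [156, 151, 138]) (200, -32, 44, 97, [147, 143, 130]) (205, -29, 43, 92, [146, 141, 129]) (210, -25, 44, 98, [146, 137, 124]) (215, -22, 45, 100, [159, 151, 136]) (220, -19, 45, 102, [160, 151, 136]) (225, -15, 47, 116, [204, 192, 173]) (230, -12, 47, 119, [235, 228, 212]) (235, -9, 47, 118, [164, 155, 139]) (240, -6, 47, 118, [157, 149, 134]) (245, -3, 46, 115, [142, 134, 121]) (250, 1, 45, 103, [44, 75, 130]) (255, 4, 45, 104, [42, 73, 129]) (260, 2, 56, 179, [88, 87, 85]) 
row 205
(150, -95, -4, 1, [151, 142, 132]) (155, -91, -5, -1, [152, 143, 134]) (160, -59, 22, 100, [172, 145, 63]) (165, -56, 22, 100, [173, 145, 64]) (170, -53, 22, 101, [174, 146, 64]) (175, -49, 22, 101, [173, 145, 64]) (180, -46, 22, 101, [173, 147, 65]) (185, -43,
[... 688 characters left out ...]
8, -3, 100, [171, 145, 62]) (170, -55, -3, 101, [172, 146, 64]) (175, -52, -4, 99, [173, 146, 63]) (180, -49, -4, 100, [173, 146, 63]) (185, -45, -4, 101, [173, 146, 63]) (190, -42, -4, 100, [171, 145, 63]) (195, -38, -4, 100, [152, 129, 54]) (200, -35, -5, 99, [158, 153, 140]) (205, -32, -6, 96, [147, 141, 129]) (210, -29, -8, 92, [147, 143, 130]) (215, -25, -6, 97, [152, 144, 130]) (220, -21, -4, 101, [163, 153, 138]) (225, -17, 0, 114, [141, 133, 120]) (230, -14, 2, 117, [159, 151, 136]) (235, -10, 2, 118, [162, 153, 138]) (240, -7, 2, 118, [159, 150, 135]) (245, -4, 1, 117, [146, 138, 125]) (250, 0, -5, 104, [40, 71, 127]) (255, 3, -5, 104, [42, 72, 128]) (260, 7, -5, 104, [58, 72, 105])
```

The front tube sits at (−17, 92) mm, wedged between the lip and the far slope. The rear one rests on the lip at (−9, 109). Pulling the tray back quickly should drop both.

send_rows([
  [[0, 0.012, -0.001, 0], [0, 0.012, 0, 0], [0, 0.004, 0, 0]],
])

```text
time_s: 14.7
position: [0.6056, -0.0883, 0.15]
orientation: [173.4, 0.0, 60.8]
contact_force: [-3.0, -1.2, 7.3]
gripper_width: 0.0114
```

```bash
python3 binpos.py;python3 snap.py 14 wrist; python3 tilt.py wrist14
```

```text
t 14.7 bar in bin x,y mm 38.4 2.4 tray z mm 88.0 yaw [1.7337e+02 1.0000e-02 6.0790e+01] [-3.  -1.2  7.3] 0.0114
14.7 [ 0.6056 -0.0883  0.15  ] [173.4   0.   60.8] [-3.  -1.2  7.3] 0.0114
wrist14 2617 floor slope 0.8 tilt 10.8 front-most x,z mm 8.0 103.0 std 0.0006
```

View pics/wrist14.png

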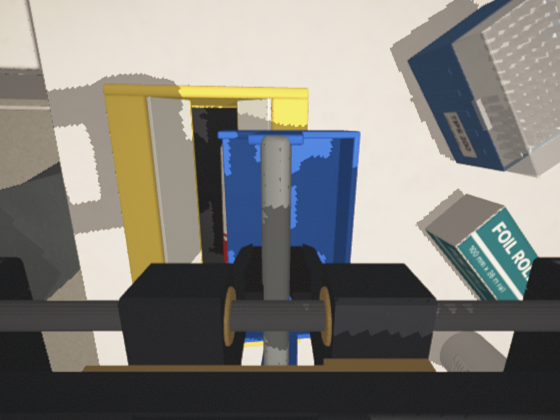

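Both tubes have gone from the lip. A red cap glints inside the slot at (224,240), and the tray floor looks empty. I'll lift and check.

send_rows([
  [[0, 0, -0.01, 0], [0, 0, -0.02, 0], [0, 0, -0.02, 0], [0, 0.01, -0.02, 0], [0, 0.01, -0.01, 0], [0, 0.01, 0, 0], [0, 0, 0, 0], [0, 0, 0, 0]],
])

```text
time_s: 15.55
position: [0.6175, -0.0941, 0.2304]
orientation: [174.7, 0.1, 60.9]
contact_force: [0.2, -0.2, -2.7]
gripper_width: 0.0115
```

```bash
python3 binpos.py;python3 snap.py 15 wrist scene side
```

```text
t 15.55 bar in bin x,y mm 51.5 3.2 tray z mm 168.4 yaw [1.7469e+02 1.3000e-01 6.0890e+01] [ 0.2 -0.2 -2.7] 0.0115
15.55 [ 0.6175 -0.0941  0.2304] [1.747e+02 1.000e-01 6.090e+01] [ 0.2 -0.2 -2.7] 0.0115
```

View pics/wrist15.png

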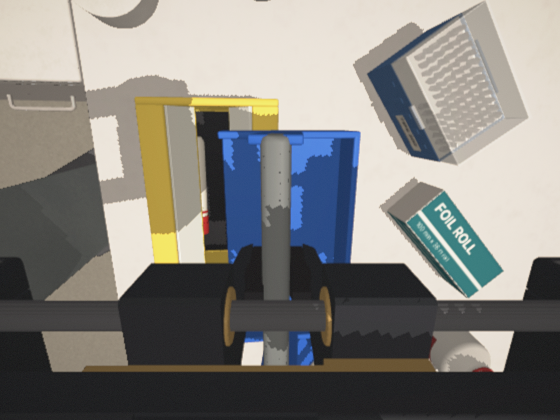

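View pics/scene15.png

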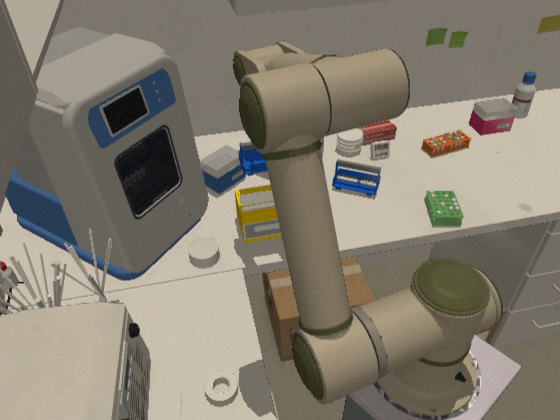

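```bash
python3 - <<'E'
from h import *
c=np.array([.571,-.0715]); a=np.radians(60.5)
yv=np.array([np.cos(a),np.sin(a)]); xv=np.array([np.sin(a),-np.cos(a)])
p,d,V,k=load("wrist15"); w=pts(d,V,k)
cv2.imwrite("pics/z15.png",cv2.resize(p[90:270,130:370],None,fx=3,fy=3,interpolation=cv2.INTER_NEAREST)[:,:,::-1])
for row in (140,170,200,220,240):
    print("row",row)
    for u in list(range(198,226,3)):
        q=w[row,u]; print((u,*( [round((q[:2]-c)@xv*1000),round((q[:2]-c)@yv*1000),round(q[2]*1000)] if np.isfinite(q[0]) else ["-"])),end=" ")
    print()
E
```

```text
row 140
(198, -23, 55, 22) (201, -20, 55, 19) (204, -18, 55, 7) (207, -14, 55, 9) (210, -11, 55, 7) (213, -8, 55, 6) (216, -4, 55, 7) (219, 0, 55, 8) (222, 19, 64, 183) (225, 21, 64, 185) 
row 170
(198, -16, 29, 75) (201, -22, 21, 23) (204, -18, 20, 20) (207, -17, 18, 6) (210, -13, 18, 7) (213, -9, 18, 7) (216, -6, 18, 8) (219, -2, 18, 6) (222, 2, 18, 7) (225, 20, 46, 184) 
row 200
(198, -17, -1, 79) (201, -16, -3, 72) (204, -20, -16, 22) (207, -19, -20, 6) (210, -15, -20, 7) (213, -12, -20, 7) (216, -8, -20, 7) (219, -4, -20, 8) (222, 0, -20, 8) (225, 19, 25, 184) 
row 220
(198, -19, -23, 79) (201, -16, -24, 77) (204, -22, -42, 23) (207, -19, -43, 20) (210, -17, -47, 6) (213, -13, -47, 8) (216, -9, -47, 7) (219, -5, -47, 8) (222, -1, -47, 7) (225, 2, -47, 8) 
row 240
(198, -20, -45, 81) (201, -17, -46, 78) (204, -26, -75, 7) (207, -22, -75, 7) (210, -19, -75, 6) (213, -15, -75, 7) (216, -11, -75, 7) (219, -7, -75, 8) (222, -3, -75, 7) (225, 1, -76, 6)
```

View pics/z15.png

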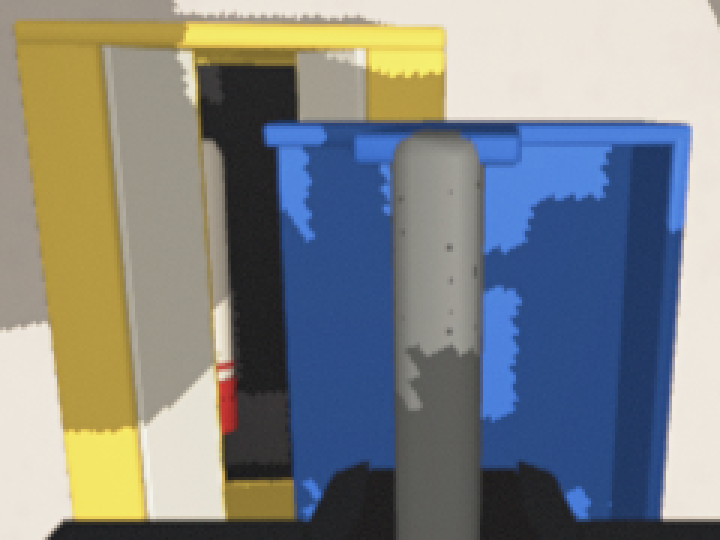

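One tube is seen lying on the bin floor (top at 23 mm, x≈−22). I'll shift the tray back so the rest of the slot shows.

send_rows([
  [[0, 0.012, -0.002, 0], [0, 0.012, 0, 0], [0, 0.01, 0, 0], [0, 0, 0, 0]],
])

```text
time_s: 16.1
position: [0.6464, -0.1098, 0.2349]
orientation: [174.9, 0.2, 60.9]
contact_force: [-0.6, -0.9, -1.9]
gripper_width: 0.0114
```

```bash
python3 binpos.py;python3 snap.py 16 wrist scene side; python3 - <<'E'
from h import *
a=load("scene15")[0][130:220,200:320]; b=load("side16")[0][110:200,200:320]
w=load("wrist16")[0][80:270,110:400]
f=lambda i,s:cv2.resize(i,None,fx=s,fy=s)
cv2.imwrite("pics/z16.png",np.hstack([f(a,3),f(b,3)])[:,:,::-1]); cv2.imwrite("pics/z16w.png",cv2.resize(w,None,fx=2.7,fy=2.7)[:,:,::-1])
E
```

```text
t 16.1 bar in bin x,y mm 84.5 3.7 tray z mm 172.9 yaw [1.7485e+02 1.6000e-01 6.0930e+01] [-0.6 -0.9 -1.9] 0.0114
16.1 [ 0.6464 -0.1098  0.2349] [174.9   0.2  60.9] [-0.6 -0.9 -1.9] 0.0114
```

View pics/z16.png

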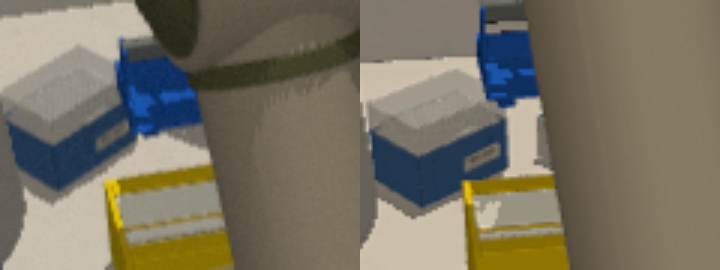

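View pics/z16w.png

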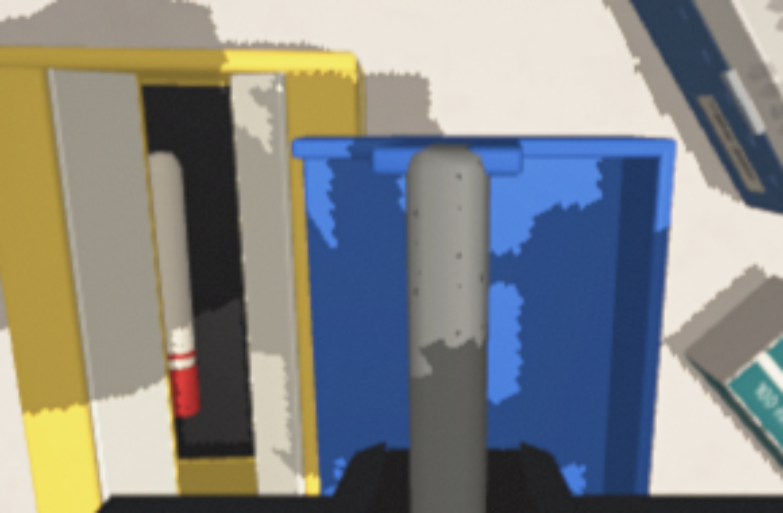

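The slot area is clear apart from that tube, and the tray is empty in all three views. The second tube must be out of sight under a hopper side, which I'll check once the arm is clear. Next I carry the tray back to its old, known-clear spot.

send_rows([
  [[0, -0.015, -0.002, 0], [0, -0.025, -0.003, 0], [0.01, -0.03, -0.004, 0], [0.02, -0.03, -0.004, 0], [0.03, -0.03, -0.004, 0], [0.03, -0.03, -0.003, 0], [0.03, -0.03, -0.003, 0], [0.03, -0.025, -0.003, 0], [0.02, -0.02, -0.002, 0], [0.01, -0.01, -0.001, 0], [0, 0, 0, 0], [0, 0, 0, 0]],
])

```text
time_s: 17.45
position: [0.5049, 0.1797, 0.2425]
orientation: [174.9, 0.1, 61.0]
contact_force: [-0.3, -0.4, -3.2]
gripper_width: 0.0117
```

send_rows([
  [[0.01, -0.01, -0.001, 0], [0.02, -0.022, -0.002, 0], [0.02, -0.022, -0.002, 0], [0.02, -0.022, -0.002, 1], [0.012, -0.014, -0.001, 1], [0.006, -0.006, 0, 0], [0, 0, 0, 0], [0, 0, 0, 0]],
])

```text
time_s: 18.25
position: [0.4636, 0.3055, 0.2414]
orientation: [174.9, -0.1, 58.5]
contact_force: [0.7, 0.2, -2.2]
gripper_width: 0.0115
```

```bash
python3 snap.py 17 scene side; python3 - <<'E'
from h import *
a=load("side17")[0][130:240,190:340]; b=load("side17")[0][180:320,70:230]
f=lambda i:cv2.resize(i,(560,400))
cv2.imwrite("pics/z17.png",cv2.resize(a,None,fx=4,fy=4)[:,:,::-1]); cv2.imwrite("pics/z17b.png",cv2.resize(b,None,fx=4,fy=4)[:,:,::-1])
E
```

```text
18.25 [0.4636 0.3055 0.2414] [ 1.749e+02 -1.000e-01  5.850e+01] [ 0.7  0.2 -2.2] 0.0115
```

View pics/side17.png

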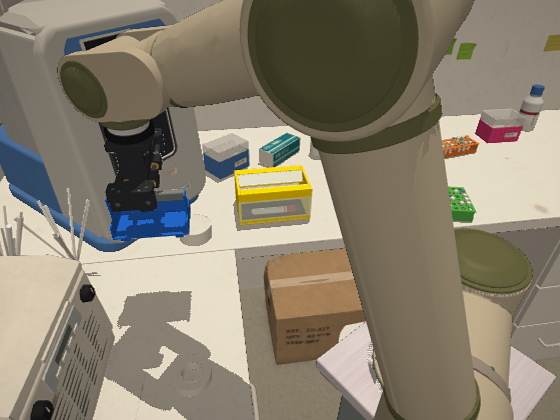

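View pics/z17.png

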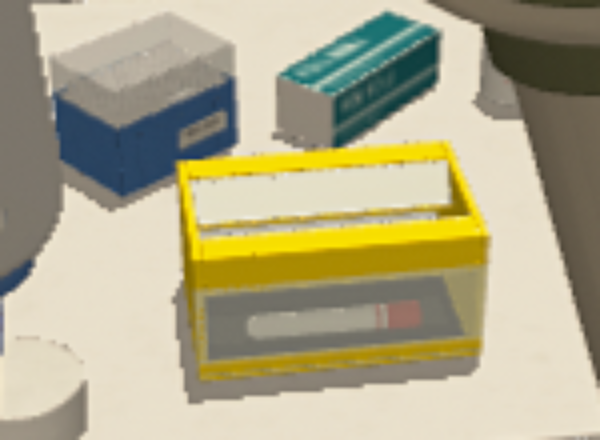

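View pics/z17b.png

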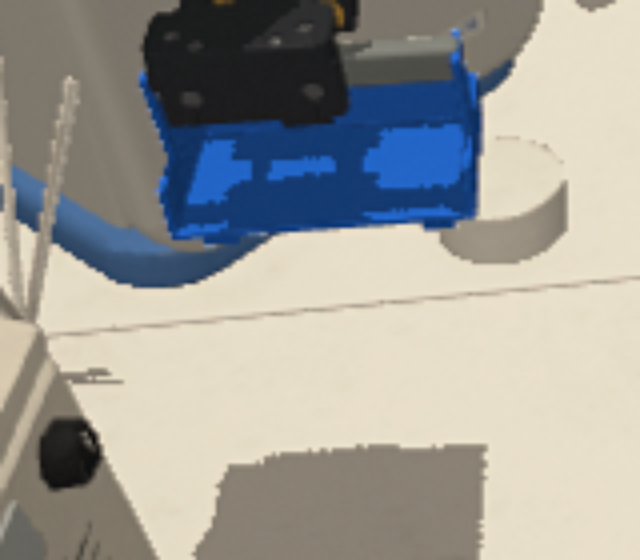

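The tray is empty, and one tube is visible through the bin's window. I'll compare the bin before (side2) and after (side17) to find the second.

```bash
python3 - <<'E'
from h import *
ims=[load(n)[0][155:235,225:320] for n in("side2","side17")]
cv2.imwrite("pics/cmp.png",np.hstack([cv2.resize(i,None,fx=4,fy=4,interpolation=cv2.INTER_NEAREST) for i in ims])[:,:,::-1])
c=np.array([.571,-.0715]); a=np.radians(60.5)
yv=np.array([np.cos(a),np.sin(a)]); xv=np.array([np.sin(a),-np.cos(a)])
for n in("side2","side17"):
    p,d,V,k=load(n); w=pts(d,V,k)
    for u in (260,280):
        print(n,u,[(v,round((w[v,u][:2]-c)@xv*1000) if np.isfinite(w[v,u][0]) else None,round(w[v,u][2]*1000) if np.isfinite(w[v,u][0]) else None) for v in range(170,222,2)])
E
```

```text
side2 260 [(170, 50, 101), (172, 47, 97), (174, 34, 98), (176, 34, 92), (178, 31, 87), (180, None, None), (182, 22, 80), (184, 21, 74), (186, 61, 42), (188, -41, 102), (190, -51, 103), (192, -56, 100), (194, -61, 97), (196, -57, 89), (198, -58, 83), (200, -59, 77), (202, -60, 72), (204, -60, 65), (206, -60, 59), (208, -59, 51), (210, -60, 46), (212, -57, 37), (214, -59, 32), (216, -60, 26), (218, -58, 18), (220, -61, 13)]
side2 280 [(170, 41, 102), (172, 41, 95), (174, 36, 92), (176, 28, 90), (178, 27, 84), (180, 21, 82), (182, 19, 77), (184, 61, 42), (186, -37, 101), (188, -47, 101), (190, -56, 101), (192, -59, 97), (194, -58, 90), (196, -57, 83), (198, -59, 78), (200, -57, 70), (202, -59, 65), (204, -60, 59), (206, -59, 52), (208, -56, 44), (210, -58, 39), (212, -59, 32), (214, -62, 28), (216, -59, 19), (218, None, None), (220, -59, 6)]
side17 260 [(170, 50, 102), (172, 42, 100), (174, 35, 98), (176, 35, 91), (178, 32, 87), (180, 29, 82), (182, 24, 79), (184, 23, 73), (186, 63, 40), (188, -41, 102), (190, -47, 100), (192, -57, 101), (194, -60, 96), (196, -59, 90), (198, -59, 84), (200, -61, 78), (202, -60, 72), (204, -58, 64), (206, -63, 61), (208, -60, 52), (210, -60, 46), (212, -58, 38), (214, -59, 32), (216, -60, 26), (218, -60, 20), (220, -60, 13)]
side17 280 [(170, 44, 100), (172, 41, 95), (174, 30, 96), (176, 30, 89), (178, 27, 85), (180, 22, 81), (182, 17, 78), (184, 60, 43), (186, -35, 99), (188, -48, 101), (190, -57, 102), (192, -58, 96), (194, -59, 91), (196, -57, 83), (198, -62, 80), (200, -62, 73), (202, -59, 65), (204, -61, 60), (206, -60, 53), (208, -61, 47), (210, -59, 39), (212, -59, 33), (214, -58, 25), (216, -59, 19), (218, -63, 15), (220, -62, 8)]
```

View pics/cmp.png

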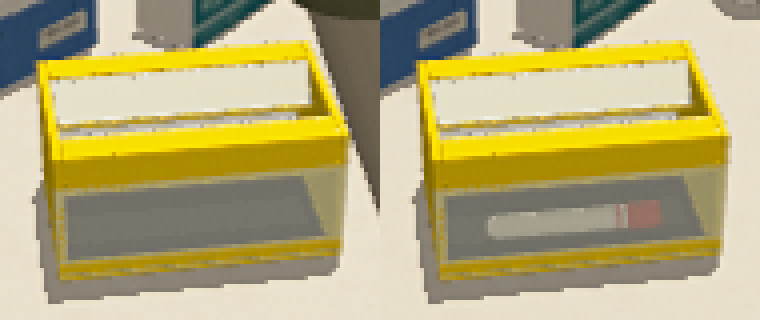

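```bash
python3 - <<'E'
from h import *
c=np.array([.571,-.0715]); a=np.radians(60.5)
yv=np.array([np.cos(a),np.sin(a)]); xv=np.array([np.sin(a),-np.cos(a)])
p,d,V,k=load("side17"); o=-V[:3,:3].T@V[:3,3]
def ray(u,v,z):
    r=np.array([(u-k[2])/k[0],(v-k[3])/k[1],1])@V[:3,:3]; P=o+r*(z-o[2])/r[2]; return ((P[:2]-c)@xv*1000).round(),((P[:2]-c)@yv*1000).round()
for u,v in [(252,211),(272,209.5),(290,208.5),(272,199),(272,218)]: print(u,v,ray(u,v,.015),ray(u,v,.006))
p3=load("wrist16")
p,d,V,k=load("wrist16"); w=pts(d,V,k)
for row in (145,160,180,200,215,228): print(row,[(u,round((w[row,u][:2]-c)@xv*1000),round((w[row,u][:2]-c)@yv*1000),round(w[row,u][2]*1000)) for u in range(160,206,4) if np.isfinite(w[row,u][0])])
E
```

```text
252 211 (np.float64(-20.0), np.float64(58.0)) (np.float64(-8.0), np.float64(57.0))
272 209.5 (np.float64(-21.0), np.float64(3.0)) (np.float64(-9.0), np.float64(1.0))
290 208.5 (np.float64(-24.0), np.float64(-48.0)) (np.float64(-12.0), np.float64(-50.0))
272 199 (np.float64(29.0), np.float64(-6.0)) (np.float64(41.0), np.float64(-8.0))
272 218 (np.float64(-59.0), np.float64(9.0)) (np.float64(-48.0), np.float64(7.0))
145 [(160, -18, 54, 80), (164, -16, 53, 73), (168, -26, 50, 23), (172, -21, 50, 22), (176, -18, 50, 19), (180, -16, 49, 7), (184, -11, 49, 8), (188, -6, 49, 8), (192, -1, 49, 8), (196, 3, 49, 7), (200, 20, 54, 81), (204, 25, 54, 85)]
160 [(160, -20, 39, 80), (164, -17, 39, 77), (168, -27, 33, 23), (172, -23, 33, 23), (176, -18, 32, 21), (180, -18, 30, 5), (184, -12, 31, 7), (188, -7, 31, 9), (192, -3, 30, 6), (196, 2, 31, 7), (200, 19, 39, 78), (204, 24, 40, 83)]
180 [(160, -21, 20, 82), (164, -18, 19, 78), (168, -15, 18, 74), (172, -24, 9, 25), (176, -21, 8, 21), (180, -19, 6, 7), (184, -14, 6, 9), (188, -9, 6, 7), (192, -5, 5, 6), (196, 1, 6, 7), (200, 17, 18, 75), (204, 22, 19, 82)]
200 [(160, -22, 0, 84), (164, -20, -1, 80), (168, -17, -2, 77), (172, -26, -15, 25), (176, -22, -16, 23), (180, -19, -17, 19), (184, -16, -20, 8), (188, -12, -21, 7), (192, -6, -20, 8), (196, -1, -21, 7), (200, 4, -20, 9), (204, 21, -2, 80)]
215 [(160, -23, -15, 86), (164, -21, -17, 82), (168, -18, -18, 79), (172, -16, -20, 72), (176, -24, -35, 23), (180, -20, -36, 20), (184, -18, -41, 5), (188, -13, -41, 7), (192, -8, -41, 7), (196, -3, -41, 7), (200, 2, -41, 7), (204, 19, -19, 79)]
228 [(160, -25, -29, 87), (164, -22, -30, 84), (168, -19, -32, 80), (172, -16, -34, 74), (176, -25, -52, 24), (180, -21, -53, 22), (184, -19, -58, 7), (188, -14, -58, 8), (192, -9, -59, 7), (196, -4, -59, 7), (200, 1, -59, 7), (204, 18, -34, 78)]
```

```bash
python3 - <<'E'
from h import *
c=np.array([.571,-.0715]); a=np.radians(60.5)
yv=np.array([np.cos(a),np.sin(a)]); xv=np.array([np.sin(a),-np.cos(a)])
p,d,V,k=load("wrist14"); w=pts(d,V,k)
cv2.imwrite("pics/z14.png",cv2.resize(p[90:270,180:260],None,fx=4,fy=4,interpolation=cv2.INTER_NEAREST)[:,:,::-1][:600])
for row in range(150,256,8): print(row,[(u,round((w[row,u][:2]-c)@xv*1000),round((w[row,u][:2]-c)@yv*1000),round(w[row,u][2]*1000)) for u in range(196,230,3) if np.isfinite(w[row,u][0])])
h=cv2.cvtColor(p,cv2.COLOR_RGB2HSV); m=((h[...,0]<8)|(h[...,0]>172))&(h[...,1]>140); m[250:]=0
print([(v,u,p[v,u].tolist(),((w[v,u][:2]-c)@xv*1000).round(),((w[v,u][:2]-c)@yv*1000).round(),(w[v,u][2]*1000).round()) for v,u in np.argwhere(m)][:12])
E
```

```text
150 [(196, -24, 50, 8), (199, -21, 50, 6), (202, -19, 49, 6), (205, -16, 49, 6), (208, -13, 49, 7), (211, -10, 50, 7), (214, -7, 50, 7), (217, -4, 49, 7), (220, -2, 49, 7), (223, 7, 58, 103), (226, 9, 58, 104), (229, 11, 58, 104)]
158 [(196, -24, 42, 7), (199, -21, 42, 9), (202, -19, 42, 7), (205, -16, 42, 5), (208, -13, 42, 7), (211, -10, 42, 7), (214, -8, 42, 6), (217, -5, 42, 7), (220, -2, 42, 7), (223, 7, 53, 103), (226, 9, 53, 103), (229, 11, 53, 104)]
166 [(199, -22, 34, 6), (202, -19, 35, 8), (205, -17, 34, 6), (208, -14, 35, 9), (211, -11, 34, 7), (214, -8, 34, 6), (217, -5, 34, 7), (220, -2, 34, 7), (223, 1, 36, 22), (226, 9, 47, 104), (229, 11, 47, 104)]
174 [(196, -15, 37, 72), (199, -23, 27, 8), (202, -20, 27, 7), (205, -17, 27, 8), (208, -14, 26, 6), (211, -11, 27, 7), (214, -8, 27, 8), (217, -6, 26, 7), (220, -3, 26, 6), (223, 1, 29, 21), (226, 9, 42, 104), (229, 11, 42, 104)]
182 [(196, -16, 32, 74), (199, -23, 19, 8), (202, -20, 19, 8), (205, -18, 19, 7), (208, -15, 19, 7), (211, -12, 19, 6), (214, -9, 19, 7), (217, -6, 19, 7), (220, -3, 19, 7), (223, 1, 21, 20), (226
[... 2688 characters left out ...]
241), np.int64(223), [96, 33, 31], np.float64(-2.0), np.float64(-40.0), np.float64(17.0)), (np.int64(241), np.int64(224), [116, 34, 32], np.float64(-1.0), np.float64(-39.0), np.float64(19.0)), (np.int64(241), np.int64(225), [122, 45, 43], np.float64(-0.0), np.float64(-38.0), np.float64(22.0)), (np.int64(241), np.int64(226), [114, 51, 56], np.float64(1.0), np.float64(-38.0), np.float64(21.0)), (np.int64(242), np.int64(223), [96, 32, 31], np.float64(-2.0), np.float64(-41.0), np.float64(17.0)), (np.int64(242), np.int64(224), [118, 34, 33], np.float64(-1.0), np.float64(-39.0), np.float64(21.0)), (np.int64(242), np.int64(225), [122, 35, 34], np.float64(-0.0), np.float64(-39.0), np.float64(22.0))]
```

View pics/z14.png

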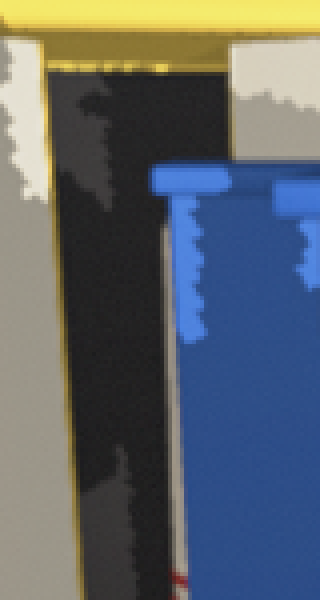

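At 14.7 s a tube was on the bin floor near x=+5 mm. By 16.1 s one lay at x≈−25, so the other is probably under the far side. I'll set the tray down, then look from above with the empty hand.

send_rows([
  [[0.005, -0.006, 0.01, 0], [0.005, -0.008, 0.02, 0], [0.003, -0.006, 0.025, 0], [0, -0.003, 0.025, 0], [0, -0.003, 0.02, 0], [0, 0, 0.012, 0], [0, 0, 0.006, 0], [0, 0, 0, 0], [0, 0, 0, 0]],
])

```text
time_s: 19.25
position: [0.4588, 0.3236, 0.1147]
orientation: [174.8, -0.2, 58.1]
contact_force: [0.1, -0.7, -2.0]
gripper_width: 0.0113
```

send_rows([
  [[0, 0, 0.01, 0], [0, 0, 0.012, 0], [0, 0, 0.008, 0], [0, 0, 0.004, 0], [0, 0, 0, 0], [0, 0, 0, 0]],
])

```text
time_s: 19.85
position: [0.4626, 0.3222, 0.0794]
orientation: [174.7, -0.3, 58.1]
contact_force: [0.6, -0.2, -1.8]
gripper_width: 0.0113
```

```bash
python3 snap.py 18 side; python3 - <<'E'
from h import *
a=load("side18")[0][190:330,60:230]
cv2.imwrite("pics/z18.png",cv2.resize(a,None,fx=4,fy=4)[:,:,::-1])
E
```

```text
19.85 [0.4626 0.3222 0.0794] [174.7  -0.3  58.1] [ 0.6 -0.2 -1.8] 0.0113
```

View pics/z18.png

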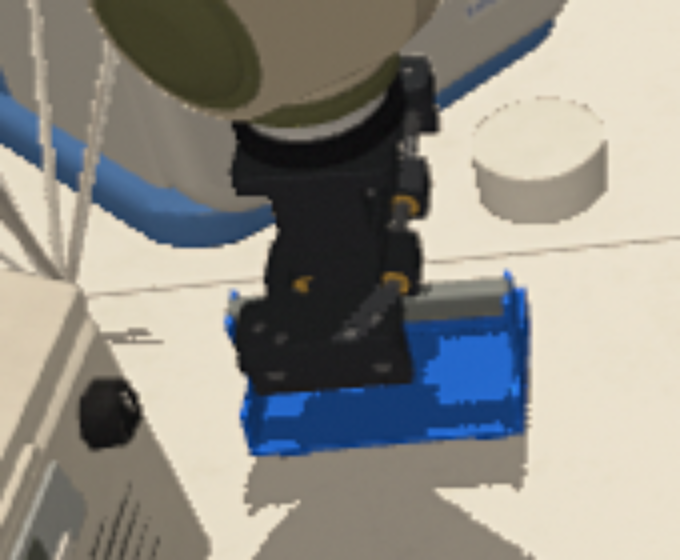

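The tray is empty, level enough, and just above the worktop. I'll lower to contact.

send_rows([
  [[0, -0.001, 0.004, 0], [0, 0, 0.004, 0], [0, 0, 0.003, 0], [0, 0, 0.003, 0], [0, 0, 0, 0]],
])

```text
time_s: 20.4
position: [0.4632, 0.3224, 0.0648]
orientation: [174.7, -0.4, 58.1]
contact_force: [-1.8, -0.4, -2.4]
gripper_width: 0.0117
```

send_rows([
  [[0, 0, 0.003, 0], [0, 0, 0.003, 0], [0, 0, 0.003, 0], [0, 0, 0, 0]],
])

```text
time_s: 20.8
position: [0.4685, 0.3207, 0.061]
orientation: [174.1, -0.7, 58.1]
contact_force: [-0.5, 0.6, -0.9]
gripper_width: 0.0116
```

The front edge is on the table, and at worst the back is a few mm off it. I'll release.

send_rows([
  [[0, 0, 0, 0], [0, 0, 0, 0], [0, 0, 0, 0], [0, 0, 0, 0], [0, 0, 0, 0], [0, 0, 0, 0], [0, 0, 0, 0], [0, 0, 0, 0]],
], gripper=0.3)

```text
time_s: 21.6
position: [0.4685, 0.3213, 0.0609]
orientation: [174.1, -0.7, 58.2]
contact_force: [-0.0, -0.4, -0.1]
gripper_width: 0.0617
```

```bash
python3 snap.py 19 side wrist; python3 - <<'E'
from h import *
a=load("side19")[0][190:330,60:230]
cv2.imwrite("pics/z19.png",cv2.resize(a,None,fx=4,fy=4)[:,:,::-1])
E
```

```text
21.6 [0.4685 0.3213 0.0609] [174.1  -0.7  58.2] [-0.  -0.4 -0.1] 0.0617
```

View pics/z19.png

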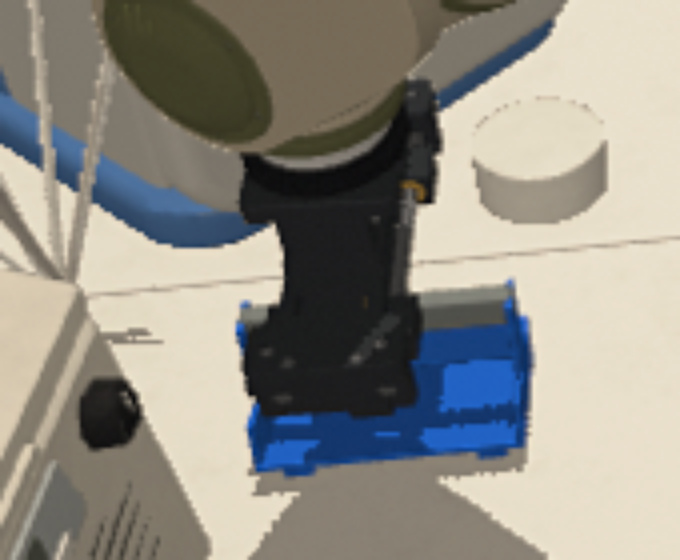

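View pics/wrist19.png

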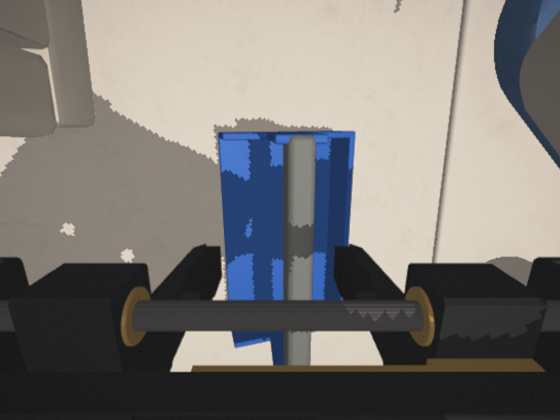

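Released. The tray stands on the table with the bar free between the fingers. I'll open fully and retract.

send_rows([
  [[0, 0.004, 0, 0], [0, 0, 0, 0], [0, 0, -0.01, 0], [0, 0, -0.02, 0], [0, 0, -0.03, 0], [0, 0, -0.035, 0], [0, 0, -0.035, 0], [0, 0, -0.02, 0], [0, 0, -0.01, 0], [0, 0, 0, 0]],
], gripper=0)

```text
time_s: 22.7
position: [0.456, 0.326, 0.231]
orientation: [174.1, -0.8, 58.1]
contact_force: [0.0, -0.4, -0.0]
gripper_width: 0.0884
```

send_rows([
  [[-0.02, 0, 0, 0], [-0.03, 0.01, 0, 0], [-0.03, 0.02, 0, 0], [-0.03, 0.02, 0, 0], [-0.03, 0.02, 0, 0], [-0.03, 0.02, 0, 0], [-0.03, 0.02, 0, 0], [-0.02, 0.01, 0, 0], [-0.01, 0, 0, 0], [0, 0, 0, 0], [0, 0, 0, 0]],
])

```text
time_s: 23.8
position: [0.4306, 0.0584, 0.2294]
orientation: [174.9, -0.2, 58.2]
contact_force: [-0.5, 0.9, -0.4]
gripper_width: 0.0881
```

```bash
python3 binpos.py; python3 snap.py 20 side wrist
```

```text
t 23.8 bar in bin x,y mm -186.2 43.9 tray z mm 167.4 yaw [174.94  -0.18  58.17] [-0.5  0.9 -0.4] 0.0881
23.8 [0.4306 0.0584 0.2294] [174.9  -0.2  58.2] [-0.5  0.9 -0.4] 0.0881
```

View pics/wrist20.png

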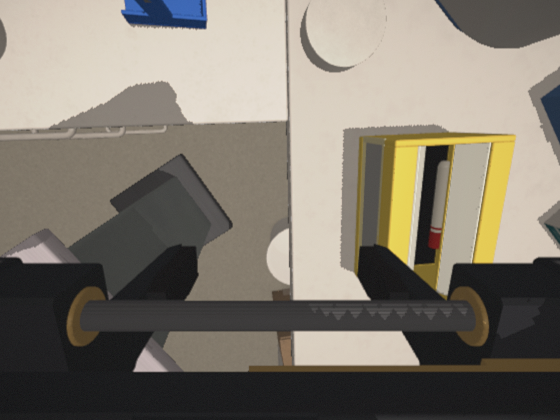

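View pics/side20.png

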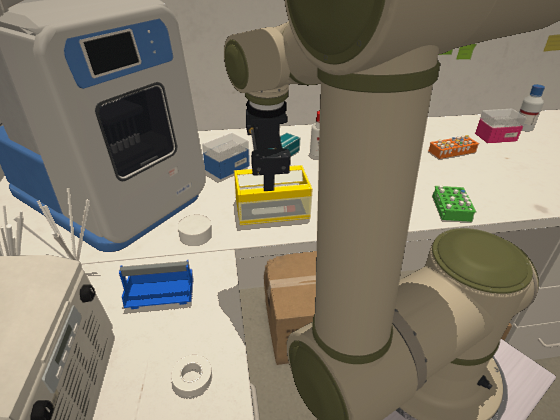

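The tray stands upright on the worktop. From this slant a tube shows through the slot at (437,205), and I'll locate it.

```bash
python3 - <<'E'
from h import *
c=np.array([.571,-.0715]); a=np.radians(60.5)
yv=np.array([np.cos(a),np.sin(a)]); xv=np.array([np.sin(a),-np.cos(a)])
p,d,V,k=load("wrist20"); w=pts(d,V,k)
for row in (165,185,205,225,240): print(row,[(u,round((w[row,u][:2]-c)@xv*1000),round((w[row,u][:2]-c)@yv*1000),round(w[row,u][2]*1000)) for u in range(410,456,4) if np.isfinite(w[row,u][0])])
# tray
for n in ["side20"]:
    p,d,V,k=load(n); w=pts(d,V,k); h=cv2.cvtColor(p,cv2.COLOR_RGB2HSV)
    box=(w[...,0]>.33)&(w[...,0]<.58)&(w[...,1]>.22)&(w[...,1]<.45)
    q=w[box&(w[...,2]>.083)&(w[...,2]<.1)&(h[...,1]<80)]
    print("bar top",len(q),cv2.minAreaRect((q[:,:2]*1000).astype(np.float32)),np.percentile(q[:,2],[10,50,90]).round(4))
    b=w[box&(h[...,0]>105)&(h[...,0]<122)&(h[...,1]>150)]; print("blue z",np.percentile(b[:,2],[1,50]).round(4), cv2.minAreaRect((b[b[:,2]<.03][:,:2]*1000).astype(np.float32)))
E
```

```text
165 [(410, -45, 71, 100), (414, -41, 71, 102), (418, -35, 70, 99), (422, -23, 68, 84), (426, 29, 55, 7), (430, 35, 55, 7), (434, 40, 55, 8), (438, 46, 54, 8), (442, 43, 56, 20), (446, 46, 56, 23), (450, 17, 64, 72), (454, 18, 65, 77)]
185 [(410, -42, 51, 100), (414, -38, 51, 100), (418, -31, 49, 94), (422, 27, 28, 7), (426, 32, 28, 7), (430, 38, 28, 7), (434, 44, 27, 6), (438, 41, 30, 19), (442, 45, 30, 22), (446, 49, 30, 23), (450, 17, 43, 76), (454, 19, 43, 80)]
205 [(410, -41, 30, 101), (414, -35, 29, 98), (418, -23, 25, 84), (422, 29, 0, 7), (426, 35, 0, 7), (430, 42, -1, 6), (434, 41, 2, 16), (438, 44, 3, 20), (442, 47, 4, 24), (446, 17, 19, 74), (450, 19, 20, 78), (454, 21, 21, 81)]
225 [(410, -39, 9, 101), (414, -31, 6, 94), (418, 27, -29, 7), (422, 32, -29, 8), (426, 38, -29, 8), (430, 44, -30, 8), (434, 42, -26, 19), (438, 45, -25, 23), (442, 17, -6, 71), (446, 18, -4, 76), (450, 20, -3, 80), (454, 23, -2, 83)]
240 [(410, -36, -9, 98), (414, -25, -15, 87), (418, 29, -52, 7), (422, 35, -52, 6), (426, 40, -52, 8), (430, 41, -49, 16), (434, 43, -46, 22), (438, 47, -46, 24), (442, 16, -23, 75), (446, 19, -22, 78), (450, 22, -21, 82), (454, 24, -20, 85)]
bar top 472 ((465.7987365722656, 360.7227478027344), (103.47360229492188, 203.00119018554688), 11.802231788635254) [0.0846 0.0896 0.0917]
blue z [0.0038 0.0143] ((475.4530944824219, 316.017578125), (137.66673278808594, 83.0412368774414), 59.22904586791992)
```

The second tube lies at x≈+48, y≈0 on the bin floor. The first, at x≈−22, still shows through the window. The tray's bar top is at 90 mm and its blue underside is on the table. The arm is clear, so I'm handing in.

```bash
python3 - <<'E'
from station import robot
s=robot.observe(); print(s["time_s"],s["contact_force"],s["joint_vel"].round(2)); print(robot.sign_off())
E
```

```text
23.9 [-0.24992388  0.41072562 -0.13033664] [ 0.16 -0.02 -0.37 -0.08  0.06 -0.24]
the job is handed in; nothing more can be done
None
```

The job is done and handed in at 23.9 s of robot time. Both tubes are in the bin, and the empty tray stands released on the worktop near where it started.

**How the tipping was done:** the moves cannot tilt the tool, so I pressed the held tray forward and down against the bin's rim. The bar turned in the jaws and the tool itself gave way by about 7°.

**Last checks:**
- **Tubes:** both lie on the bin floor. In the slot's frame one is at x≈−22 mm and the other at x≈+48 mm, both with y≈0 and their centres about 14 mm above the worktop.
- **Tray:** all views show it empty. The bar top is at about 90 mm, as it should be for a tray standing upright.
- **Arm:** the gripper is open and the measured force is about zero.

**What went less cleanly:**
- **Restart:** the first tipping attempt had its contact point too far back on the tray. I lifted, shifted and started again.
- **Early roll-out:** the tubes rolled out at about 15°, not the 25° stated, and wedged briefly between the lip and the hopper until I pulled the tray back.
- **Force peak:** the measured tool force reached about 46 N for a moment during the tip. That is below the 120 N wrist limit. I put it down to the tray bearing on the rim, not the gripper body, but did not check that separately.
- **Wider bar-top outline:** the last bar-top outline came out too wide (about 103 × 203 mm), probably because it took in neighbouring pixels, so I relied only on the height there. The tray's low outline (138 × 83 mm) matched its size.

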